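Load and close the brooch-base gluing mould

TASK

Lay the dark square wooden brooch blank fully home and flat in the square recess of its mould (feel for the recess: the insert it is cut in slides a little from side to side), then put the pink lid over that same mould and press it down until it is seated level all round, with its top plate resting on the mould. Leave the round blank, the bead jar and the thread spool where they are.

Things in the scene. Friction and masses are not known exactly. Their poses are not given: they have to be found in the camera images.
- square_blank: Dark wooden square sheet, 60 x 60 mm, 12 mm thick, about 40 g, loose, lying flat on the table. Origin at the centre of its underside, z up, x and y parallel to its sides.
- square_mould: Pale wooden disc fixed to the table, 108 mm across, 40 mm high. In it a brown insert with a square recess, 61.6 mm wide, 12.5 mm deep (blue floor 27.5 mm above the table), no chamfer. Origin at the centre of the disc's underside, z up, x and y along the recess sides. The recess's centre lies up to 3.5 mm off along x, either way; this is not measured: feel for it.
- mould_top (a point): Centre of the square mould's top face, 40 mm above the table. Four sprung balls stand 4 mm out of the mould's side wall, 11.5 mm below its top; pushing the lid's skirt down past them takes roughly 10 N.
- round_mould: The mould not to be used: same outside (108 mm across, 40 mm high), fixed, round recess 63 mm across. Origin at the centre of its underside.
- lid: Pink loose cap right way up, 150 g, 120 mm across; skirt 112 mm inside, 16 mm deep; upper face 21 mm above the skirt's edge; upright wooden knob on top, 30 mm diameter, 28 mm tall. Origin at the centre of the skirt's lower edge, z up. Seated, its top plate rests on the mould and its origin is 24 mm above the table; resting unpressed on the balls, some 10 mm higher.
- knob_top (a point): Centre of the upper end of the lid's knob, 49 mm above the skirt's lower edge.
- round_blank: Dark wooden disc, 60 mm across, 12 mm thick, lying loose on the table; a bystander. Origin at the centre of its underside.
- bead_jar: Closed red bead jar with a white cap, 67 mm across and 54 mm tall, loose; a bystander. Origin at the centre of its underside.
- spool: Blue thread spool standing on end, 44 mm across and 50 mm tall, loose; a bystander. Origin at the centre of its underside.

How it is judged:
By the outcome, as a careful person would: the job done as asked, in the order asked, and still so for the second after the job is handed in, with the robot touching nothing.
It also fails if it takes over 72 s, if anything falls off the work surface, if the arm or the gripper's body presses on something with over 40 N, if the wrist force passes 120 N, or if a joint passes its speed limit or range.

ROBOT

A 6-joint arm with a two-finger parallel gripper is mounted at the origin on the work surface. World frame = base frame: x ahead of the robot, y to its left, z up, the work surface at z = 0. Lengths are in m, angles in rad, forces in N, time in s.
With the tool pointing down it reaches from about 0.35 to 0.85 m from the base axis. Payload 8.1 kg.
Tool frame: the origin (TCP) lies midway between the tips of the shut fingers; the grasp point (between the pads) lies 19 mm behind it; y points along the fingers, z is the direction in which the jaws open and shut, and the axes are right-handed (so a half turn about y gives the same grasp; the last joint's range is limited). The gripper opens to 85 mm and grips with 20 to 120 N. Pads are 22 mm wide; open, the fingers measure 114 mm over their backs; the gripper's body (76 mm by 85 mm) begins 54 mm behind the grasp point. The pads swing forward as they close: fully open they stand 13 mm farther back than shut.
Start: joints at [-1.252, 0.13, 1.488, -0, 1.523, -0.085], TCP at [0.236, -0.552, 0.202] pointing down, gripper open.
Joint ranges: [-2.96, 2.96], [-0.89, 2.26], [0.02, 2.5], [-1.34, 4.48], [0, 2.73], [-2.66, 2.66]. Speed limits (rad/s): [2.39, 2.39, 2.79, 3.14, 3.14, 3.14].

INTERFACE

Orientations are given as a unit quaternion [w, x, y, z].
In Python, from plant import env gives the robot as it stands.
- The arm moves only by the shell command python3 -m jog 'ROWS' [FORCE]. ROWS is a JSON object of lists of equal length, an entry for each row: "twist": the turn, a rotation vector about the tool's x, y, z in rad, a list of three; "dp": the shift along the tool's x, y, z in mm, a list of three; "jaw": the closure in counts, from 0 (fully open) to 255 (shut). In form: {"twist": [[ax, ay, az], ...], "dp": [[tx, ty, tz], ...], "jaw": [jaw, ...]}. A call has exactly 8 rows; each row shifts and turns the commanded pose from where the row before left it, along the tool's axes as they then stand; what a row does not reach is not made up. A row lasts 1/12 s, in which the tool goes at most 41.7 mm and 7.16 degrees, less where a joint would pass 70% of its speed; a pose out of reach is approached as far as the arm can. A call is refused whole if a number of a shift passes 41.7 or a number of a turn 0.125, either way. A call with a gripper value outside its range is refused whole. The fingers move at their own pace and stop on an object; FORCE is the grip in N (left out, the last holds). Time passes only in rows, so rows that do not move let the fingers close, or fill a call up. It gives the time, the measured TCP pose, the force and the opening at its end, in the units of the state.
- env.observe(): the state, without advancing time (a new reading comes with each control period).
- env.snapshot(name): name is "side" or "top" or "wrist"; returns a dict with "img" (384x512x3 uint8, blue, green, red), "vertical_fov" (degrees; the focal length in pixels is half the picture's height over the tangent of half this angle, whatever the lens; pixels are square), "cx", "cy" (the principal point, pixels), "position" and "rotation" of the camera in the world; the wrist camera has in their place "mount" (4x4, takes a point from camera to tool coordinates, whose origin is the TCP and whose axes are the tool frame's). Camera axes: x right, y down, z forward; pixel columns grow to the right and rows downward; lengths in m; the calibration is good to about 2 mm. A picture is of the moment at which its call begins: read the wrist's pose just before it. There is no depth.
- env.job_done(): hands the job in, once; it reports no verdict.
The state is a dict: "t": time; "joints": joint angles; "dq": joint speeds; "effort": joint torques, N m; "tool_pos": TCP position; "ee_rot": TCP orientation; "ft_force": force on the tool from outside, world axes, zero at the start; "moment": the same for the moment, N m; "finger_gap": opening from 0.0 (shut) to 1.0 (fully open).
Only numpy, scipy, OpenCV 4.12 (cv2) and the standard library are available. Lean on these libraries where they do the work, as an engineer would, in place of code of your own. Each camera call takes 0.05 s, during which the arm holds its last target. There are 200 camera calls.

## Working session

There is one attempt and no reset: what is moved stays moved. The work goes in short steps, Python scripts to look and compute and a shell command to move; the robot and the scene stay as the last step left them, time stands still between calls to the robot, and variables do not carry over. Pictures are saved under pics/ and viewed, about 8 in all and at most 12, crops included, and the job is handed in when it is done.

```bash
ls; mkdir -p pics; python3 - <<'E'
from plant import env
import cv2
o=env.observe();print({k:(v if isinstance(v,float) else [round(float(x),4) for x in v]) for k,v in o.items()})
for n in ("top","side"):
    s=env.snapshot(n);cv2.imwrite(f"pics/{n}0.png",s["img"]);print(n,{k:v for k,v in s.items() if k!="img"})
E
```

```text
pics
{'t': 0.0, 'joints': [-1.2524, 0.1311, 1.4893, 0.0, 1.523, -0.0854], 'dq': [0.0008, 0.0006, 0.0002, -0.0001, -0.0011, -0.0011], 'effort': [0.0002, -56.9405, -50.0554, -0.0, 0.015, 0.0001], 'tool_pos': [0.2356, -0.5512, 0.2007], 'ee_rot': [0.1417, -0.1419, 0.6934, -0.6921], 'ft_force': [0.2449, 0.0149, -0.4458], 'moment': [-0.0041, -0.0181, -0.0053], 'finger_gap': 0.9965106166003521}
top {'vertical_fov': 56.34500413123715, 'cx': 254.3612758354597, 'cy': 196.15021412816543, 'position': array([ 0.55340777, -0.00589624,  0.85821254]), 'rotation': array([ 0.02432061, -0.70239171,  0.71108159, -0.02042951])}
side {'vertical_fov': 49.24524090656609, 'cx': 258.7972249895094, 'cy': 186.83874311111984, 'position': array([ 0.36683338, -0.75698263,  0.50676582]), 'rotation': array([-0.50765054,  0.85096135, -0.11276882,  0.07374892])}
```

View pics/top0.png

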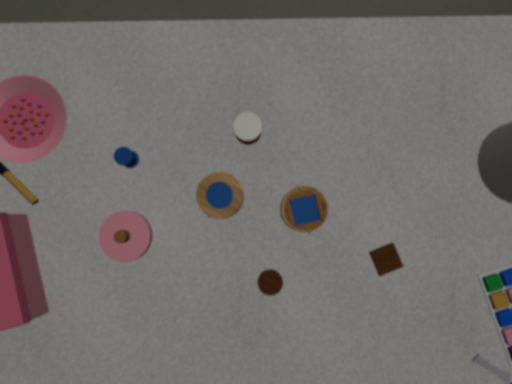

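View pics/side0.png

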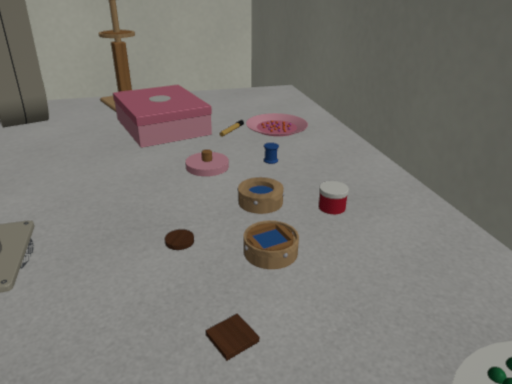

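Top view: square blank at about (386,259), square mould at (304,209), round mould at (219,195), lid at (125,236), and round blank at (270,282). Side view agrees: square blank (232,336), square mould (271,243), lid (207,162).

```bash
cat > h.py <<'E'
from plant import env
import cv2, numpy as np
from scipy.spatial.transform import Rotation as R
def q(w): return R.from_quat(np.asarray(w)[[1,2,3,0]])
def tool():
    o=env.observe(); return np.array(o["tool_pos"]), q(o["ee_rot"])
def cam(s,T=None):
    if "mount" in s:
        p,r=T; M=np.asarray(s["mount"]); return p+r.apply(M[:3,3]), r*R.from_matrix(M[:3,:3])
    return np.asarray(s["position"]), q(s["rotation"])
def rays(s,uv,z,T=None):
    c,r=cam(s,T); f=192/np.tan(np.radians(s["vertical_fov"]/2))
    uv=np.atleast_2d(uv).astype(float)
    d=r.apply(np.c_[(uv[:,0]-s["cx"])/f,(uv[:,1]-s["cy"])/f,np.ones(len(uv))])
    return c+d*((z-c[2])/d[:,2])[:,None]
def delta(target,Rt=None):
    "mm in tool axes to go to target; rotvec in tool axes"
    p,r=tool(); print("dp mm",(r.inv().apply(np.asarray(target)-p)*1000).round(1), "rv",None if Rt is None else (r.inv()*Rt).as_rotvec().round(4))
def down(yaw):
    "tool pointing down (y=-z world), jaw axis z at yaw in world"
    z=np.array([np.cos(yaw),np.sin(yaw),0]);y=np.array([0,0,-1.]);return R.from_matrix(np.c_[np.cross(y,z),y,z])
def blobs(img,mask,amin=60):
    cs,_=cv2.findContours(mask.astype(np.uint8),cv2.RETR_EXTERNAL,cv2.CHAIN_APPROX_NONE)
    return [c for c in cs if cv2.contourArea(c)>amin]
E
python3 - <<'E'
from h import *
p,r=tool();print(r.as_matrix().round(3))
t=env.snapshot("top");s=env.snapshot("side")
for n,a,b,z in (("blank",(386,259),(232,333),.012),("mould",(304.5,208.5),(271,237),.04),("rmould",(219,195),(261,190),.04),("lid",(125,236),(207.5,161),.021),("knob",(122,236.5),(207,153),.049),("round",(270,282),(180,238),.012),("jar",(247.5,126),(334,189),.054),("spool",(123,156),(271,147),.05)):
    print(n,rays(t,a,z)[0].round(4),rays(s,b,z)[0].round(4))
img=t["img"];g=img.max(axis=2)
for c in blobs(img,(g<85)): 
    x,y,w,h=cv2.boundingRect(c)
    if 350<x<410: R_=cv2.minAreaRect(c);print(R_); B=rays(t,cv2.boxPoints(R_),.012);print(B.round(4),B.mean(0))
bl=(img[...,0].astype(int)-img[...,2]>60)
for c in blobs(img,bl):
    x,y,w,h=cv2.boundingRect(c)
    if 270<x<330: B=rays(t,cv2.boxPoints(cv2.minAreaRect(c)),.0275);print("recess",B.round(4),B.mean(0))
w=env.snapshot("wrist");print(w["vertical_fov"],w["cx"],w["cy"],w["mount"])
E
```

```text
[[-0.92  -0.001  0.393]
 [-0.393  0.002 -0.92 ]
 [-0.    -1.    -0.002]]
blank [ 0.4562 -0.307   0.012 ] [ 0.4539 -0.3112  0.012 ]
mould [ 0.5757 -0.1157  0.04  ] [ 0.5717 -0.1243  0.04  ]
rmould [0.6089 0.0792 0.04  ] [0.6041 0.0618 0.04  ]
lid [0.5173 0.3007 0.021 ] [0.516  0.2917 0.021 ]
knob [0.5175 0.2972 0.049 ] [0.5145 0.2827 0.049 ]
round [ 0.4063 -0.0356  0.012 ] [ 0.4045 -0.0433  0.012 ]
jar [0.7646 0.0119 0.054 ] [0.7589 0.0008 0.054 ]
spool [0.7001 0.2966 0.05  ] [0.6941 0.2784 0.05  ]
((385.5431213378906, 258.7672424316406), (26.523902893066406, 26.12998390197754), 66.80140686035156)
[[ 0.4736 -0.2664  0.012 ]
 [ 0.4968 -0.3233  0.012 ]
 [ 0.4401 -0.3455  0.012 ]
 [ 0.417  -0.2888  0.012 ]] [ 0.45686411 -0.30599439  0.012     ]
recess [[ 0.5941 -0.0849  0.0275]
 [ 0.6058 -0.1376  0.0275]
 [ 0.5531 -0.1487  0.0275]
 [ 0.5415 -0.0962  0.0275]] [ 0.57363494 -0.11685152  0.0275    ]
63.953098514928385 256.58052285562303 196.40343726213075 [[ 1.04725040e-03  9.48956175e-01  3.15406217e-01 -8.18217593e-02]
 [-2.67645431e-04 -3.15406113e-01  9.48956750e-01 -1.72061297e-01]
 [ 9.99999416e-01 -1.07821237e-03 -7.63253926e-05 -4.05010266e-04]
 [ 0.00000000e+00  0.00000000e+00  0.00000000e+00  1.00000000e+00]]
```

```bash
python3 -m jog '{"twist":[[0,0,0],[0,0,0],[0,0,0],[0,0,0],[0,0,0],[0,0,0],[0,0,0],[0,0,0]],"dp":[[-30,5,-14],[-36,6,-17],[-36,6,-17],[-36,6,-17],[-36,6,-17],[-36,6,-17],[-36,6,-17],[-30,5,-14]],"jaw":[0,0,0,0,0,0,0,0]}' 40
python3 -m jog '{"twist":[[0,0,0],[0,0,0],[0,0,0],[0,0,0],[0,0,0],[0,0,0],[0,0,0],[0,0,0]],"dp":[[-12,2,-5],[-10,1,-3],[0,0,0],[0,0,0],[0,0,0],[0,0,0],[0,0,0],[0,0,0]],"jaw":[0,0,0,0,0,0,0,0]}' 40
python3 - <<'E'
from h import *
T=tool();w=env.snapshot("wrist");cv2.imwrite("pics/w1.png",w["img"]);print(T[0],T[1].as_matrix().round(3))
for c in blobs(w["img"],w["img"].max(axis=2)<85,300):
    m=cv2.minAreaRect(c);print(m);print(rays(w,cv2.boxPoints(m),.012,T).round(4))
delta([.4565,-.3065,.15],down(np.radians(-67.8)))
E
```

```text
t: 0.92
tool_pos: [0.4398, -0.3214, 0.1553]
ee_rot: [0.142, -0.142, 0.693, -0.693]
ft_force: [-0.5, -0.8, -1.0]
finger_gap: 1.0
t: 1.58
tool_pos: [0.4551, -0.3086, 0.1529]
ee_rot: [-0.141, 0.141, -0.693, 0.693]
ft_force: [0.3, -0.5, 0.5]
finger_gap: 0.999
[ 0.4550612  -0.30861181  0.15285335] [[-0.92   0.     0.392]
 [-0.392 -0.    -0.92 ]
 [-0.    -1.     0.   ]]
((255.5, 319.0), (128.0, 511.0), 90.0)
[[ 0.2549 -0.0743  0.012 ]
 [ 0.4831 -0.6128  0.012 ]
 [ 0.3247 -0.7349  0.012 ]
 [ 0.0571 -0.1029  0.012 ]]
((257.51678466796875, 174.3788299560547), (58.49215316772461, 57.411468505859375), 1.5481576919555664)
[[ 0.4161 -0.2907  0.012 ]
 [ 0.4743 -0.2697  0.012 ]
 [ 0.4961 -0.325   0.012 ]
 [ 0.4391 -0.3495  0.012 ]]
((11.0, 117.0), (22.0, 56.0), 0.0)
[[ 0.3834 -0.0556  0.012 ]
 [ 0.4384 -0.0476  0.012 ]
 [ 0.4466 -0.0671  0.012 ]
 [ 0.3921 -0.0762  0.012 ]]
((128.93771362304688, 23.271366119384766), (28.17165184020996, 89.85856628417969), 68.05130004882812)
[[ 0.5216 -0.1081  0.012 ]
 [ 0.5763 -0.1696  0.012 ]
 [ 0.5606 -0.1845  0.012 ]
 [ 0.5041 -0.122   0.012 ]]
((95.5, 12.0), (24.0, 93.0), 90.0)
[[ 0.5313 -0.0765  0.012 ]
 [ 0.5634 -0.1522  0.012 ]
 [ 0.5452 -0.1575  0.012 ]
 [ 0.5124 -0.0802  0.012 ]]
dp mm [-2.   2.8 -1.3] rv [-0.0002  0.0151 -0.    ]
```

View pics/w1.png

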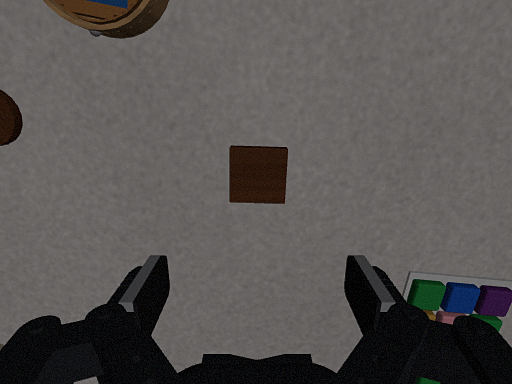

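Wrist view: blank top spans about (230-287, 147-203), nearly square to the jaws. Mould is at upper left, with the fingers at the bottom.

```bash
cat >> h.py <<'E'
from scipy.optimize import least_squares
def proj(s,P,T):
    c,r=cam(s,T); f=192/np.tan(np.radians(s["vertical_fov"]/2)); v=r.inv().apply(np.atleast_2d(P)-c)
    return np.c_[s["cx"]+f*v[:,0]/v[:,2],s["cy"]+f*v[:,1]/v[:,2]]
def fitbox(s,T,cnt,x0,z0,z1,w):
    "fit x,y,yaw of a square prism's silhouette to contour points"
    def pts(a):
        C=R.from_euler("z",a[2]).apply(np.array([[i,j,0] for i in (-w/2,w/2) for j in (-w/2,w/2)]))+[a[0],a[1],0]
        P=np.r_[C+[0,0,z0],C+[0,0,z1]]; return cv2.convexHull(proj(s,P,T).astype(np.float32))
    c=cnt.reshape(-1,2).astype(float)
    f=lambda a:[cv2.pointPolygonTest(pts(a),(float(u),float(v)),True) for u,v in c]
    k=least_squares(f,x0,x_scale=[.01,.01,.1],diff_step=1e-4,loss="soft_l1"); return k.x,np.sqrt(np.mean(np.square(k.fun)))
def subcontour(g,mask0,thr,k=4):
    gg=cv2.resize(g,None,fx=k,fy=k,interpolation=cv2.INTER_CUBIC)
    c=max(blobs(None,(gg<thr)&cv2.resize(mask0.astype(np.uint8),None,fx=k,fy=k,interpolation=0).astype(bool)),key=cv2.contourArea)
    return (c.reshape(-1,2)+.5)/k-.5
E
python3 - <<'E'
from h import *
T=tool();w=env.snapshot("wrist");g=cv2.GaussianBlur(w["img"].max(axis=2),(3,3),0);m=np.zeros(g.shape,bool);m[120:235,205:320]=1
print(np.median(g[160:190,240:275]),np.median(g[215:235,205:300]))
c=subcontour(g,m,(np.median(g[160:190,240:275])+np.median(g[215:235,205:300]))/2)[::4]
x,e=fitbox(w,T,c,[.456,-.308,np.radians(22)],0,.012,.06);print(x[:2].round(4),np.degrees(x[2]),e)
print("in tool",(T[1].inv().apply(np.r_[x[:2],.012]-T[0])*1000).round(2))
delta([x[0],x[1],0.0],down(x[2]-np.pi/2))
E
```

```text
42.0 105.0
[ 0.4558 -0.309 ] 21.180124255123232 0.3089983420628895
in tool [ -0.35 140.83   0.73]
dp mm [ -0.2 152.8   0.9] rv [-0.0001  0.0332 -0.0001]
```

```bash
python3 -m jog '{"twist":[[0,0.033,0],[0,0,0],[0,0,0],[0,0,0],[0,0,0],[0,0,0],[0,0,0],[0,0,0]],"dp":[[-0.2,20,0.9],[0,28,0],[0,30,0],[0,28,0],[0,22,0],[0,16,0],[0,8,0],[0,0,0]],"jaw":[0,0,0,0,0,0,0,0]}' 40
python3 - <<'E'
from h import *
T=tool();w=env.snapshot("wrist");cv2.imwrite("pics/w2.png",w["img"]);print(T[0],env.observe()["ft_force"])
E
python3 -m jog '{"twist":[[0,0,0],[0,0,0],[0,0,0],[0,0,0],[0,0,0],[0,0,0],[0,0,0],[0,0,0]],"dp":[[0,0,0],[0,0,0],[0,0,0],[0,0,0],[0,0,0],[0,0,0],[0,0,0],[0,0,0]],"jaw":[40,60,80,100,120,140,160,180]}' 30
python3 - <<'E'
from h import *
T=tool();w=env.snapshot("wrist");a=cv2.imread("pics/w2.png");cv2.imwrite("pics/w3.png",np.vstack([a[130:],w["img"][130:]]));cv2.imwrite("pics/w3raw.png",w["img"]);print(T[0],env.observe()["ft_force"])
E
```

```text
t: 2.35
tool_pos: [0.4546, -0.3074, -0.0015]
ee_rot: [0.129, -0.131, 0.696, -0.694]
ft_force: [-0.4, -0.7, -0.7]
finger_gap: 1.0
[ 0.45457764 -0.30739149 -0.00150111] [ 0.12912574 -0.3174957   0.8159247 ]
t: 3.07
tool_pos: [0.4561, -0.3085, 0.0007]
ee_rot: [-0.13, 0.13, -0.695, 0.695]
ft_force: [0.4, -0.6, -0.0]
finger_gap: 0.295
[ 0.45611971 -0.30849344  0.00073369] [0.17623088 0.0802686  0.26615602]
```

View pics/w3.png

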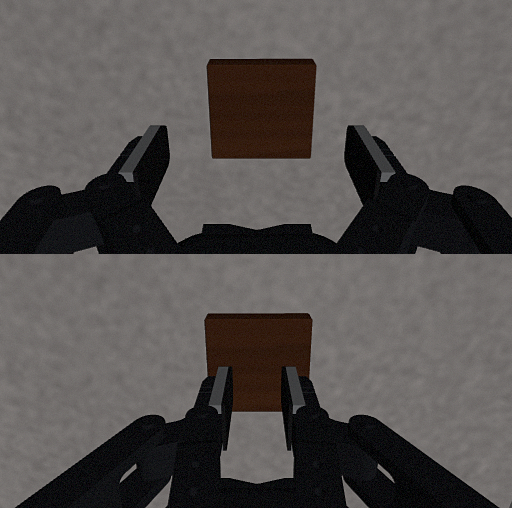

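The fingers closed to 25 mm above the blank without gripping, so the tips sit higher than I assumed. I'll open and go down gently, feeling for the table.

```bash
python3 -m jog '{"twist":[[0,0,0],[0,0,0],[0,0,0],[0,0,0],[0,0,0],[0,0,0],[0,0,0],[0,0,0]],"dp":[[0,0,0],[0,0,0],[0,0,0],[0,0,0],[0,2,0],[0,2,0],[0,2,0],[0,2,0]],"jaw":[0,0,0,0,0,0,0,0]}' 30
python3 -m jog '{"twist":[[0,0,0],[0,0,0],[0,0,0],[0,0,0],[0,0,0],[0,0,0],[0,0,0],[0,0,0]],"dp":[[0,1,0],[0,1,0],[0,0,0],[0,0,0],[0,0,0],[0,0,0],[0,0,0],[0,0,0]],"jaw":[0,0,0,0,60,70,80,80]}' 30
python3 - <<'E'
from h import *
T=tool();w=env.snapshot("wrist");cv2.imwrite("pics/w4.png",w["img"]);print(T[0],env.observe()["ft_force"],env.observe()["finger_gap"])
E
```

```text
t: 3.78
tool_pos: [0.456, -0.3084, -0.0077]
ee_rot: [0.13, -0.13, 0.695, -0.695]
ft_force: [0.4, -0.5, -0.6]
finger_gap: 0.998
t: 4.45
tool_pos: [0.4562, -0.3085, -0.0092]
ee_rot: [-0.13, 0.13, -0.695, 0.695]
ft_force: [-0.5, -0.1, -0.3]
finger_gap: 0.686
[ 0.45617257 -0.30852717 -0.00921568] [ 0.73518451 -0.24914573 -0.20187681] 0.6865258775335492
```

View pics/w4.png

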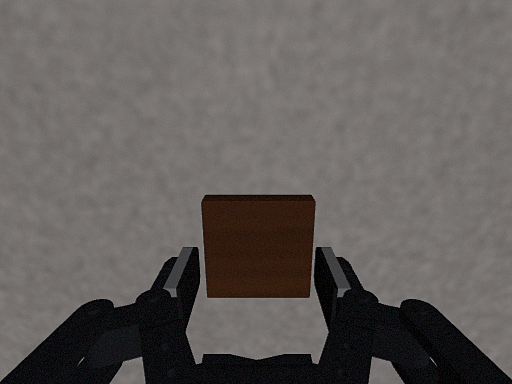

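```bash
python3 -m jog '{"twist":[[0,0,0],[0,0,0],[0,0,0],[0,0,0],[0,0,0],[0,0,0],[0,0,0],[0,0,0]],"dp":[[0,0,0],[0,0,0],[0,0,0],[0,0,0],[0,0,0],[0,0,0],[0,0,0],[0,0,0]],"jaw":[85,90,95,100,105,110,110,110]}' 30
python3 - <<'E'
from h import *
T=tool();w=env.snapshot("wrist");cv2.imwrite("pics/w5.png",w["img"]);o=env.observe();print(T[0],o["ft_force"],o["finger_gap"])
E
```

```text
t: 5.17
tool_pos: [0.4561, -0.3085, -0.0093]
ee_rot: [0.13, -0.13, 0.695, -0.695]
ft_force: [0.3, -0.5, -0.4]
finger_gap: 0.568
[ 0.45613132 -0.30849228 -0.0093182 ] [ 0.04512094 -0.08972951 -0.10788857] 0.5654181062355894
```

```bash
python3 -m jog '{"twist":[[0,0,0],[0,0,0],[0,0,0],[0,0,0],[0,0,0],[0,0,0],[0,0,0],[0,0,0]],"dp":[[0,0,0],[0,0,0],[0,0,0],[0,2,0],[0,2,0],[0,2,0],[0,2,0],[0,2,0]],"jaw":[40,40,40,40,40,40,40,40]}' 30
python3 -m jog '{"twist":[[0,0,0],[0,0,0],[0,0,0],[0,0,0],[0,0,0],[0,0,0],[0,0,0],[0,0,0]],"dp":[[0,1,0],[0,1,0],[0,1,0],[0,1,0],[0,0,0],[0,0,0],[0,0,0],[0,0,0]],"jaw":[40,40,40,40,60,80,90,90]}' 30
```

```text
t: 5.88
tool_pos: [0.456, -0.3084, -0.0197]
ee_rot: [0.13, -0.13, 0.695, -0.695]
ft_force: [-0.2, 0.5, 0.4]
finger_gap: 0.84
t: 6.55
tool_pos: [0.4562, -0.3086, -0.0227]
ee_rot: [-0.13, 0.13, -0.695, 0.695]
ft_force: [-2.1, 1.2, 4.6]
finger_gap: 0.675
```

```bash
python3 -m jog '{"twist":[[0,0,0],[0,0,0],[0,0,0],[0,0,0],[0,0,0],[0,0,0],[0,0,0],[0,0,0]],"dp":[[0,0,0],[0,0,0],[0,0,0],[0,0,0],[0,0,0],[0,0,0],[0,0,0],[0,0,0]],"jaw":[110,120,130,130,130,130,130,130]}' 30
python3 - <<'E'
from h import *
T=tool();w=env.snapshot("wrist");s=env.snapshot("side");cv2.imwrite("pics/w6.png",np.hstack([cv2.resize(w["img"][150:384,130:390],None,fx=1.6,fy=1.6),cv2.resize(s["img"][230:384,150:320],None,fx=2,fy=2.43)[:374]]));o=env.observe();print(T[0],o["ft_force"],o["finger_gap"])
E
```

```text
t: 7.22
tool_pos: [0.4562, -0.3086, -0.0227]
ee_rot: [-0.13, 0.13, -0.695, 0.695]
ft_force: [-2.3, 1.2, 6.0]
finger_gap: 0.668
[ 0.45619956 -0.3085512  -0.02274661] [-2.63174468  0.73867373  5.50346165] 0.6648832647230312
```

View pics/w6.png

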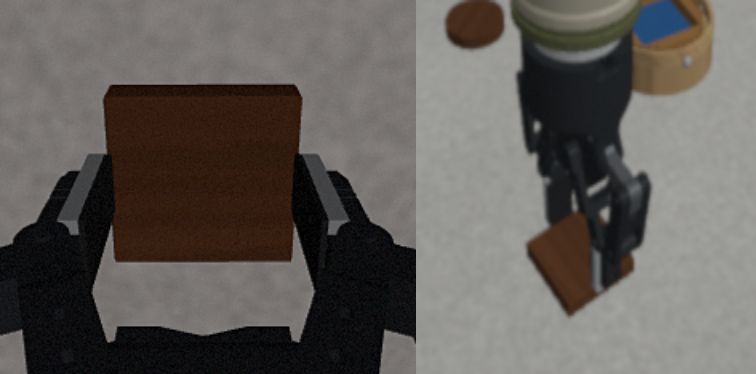

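Wrist and side views: the blank is now between the pads, with gap 0.67 and held. The 5 N push-up says the tips touch the table. I'll re-grip 6 mm higher so the tips clear the insert when placing.

```bash
python3 -m jog '{"twist":[[0,0,0],[0,0,0],[0,0,0],[0,0,0],[0,0,0],[0,0,0],[0,0,0],[0,0,0]],"dp":[[0,0,0],[0,0,0],[0,-2,0],[0,-2,0],[0,-2,0],[0,0,0],[0,0,0],[0,0,0]],"jaw":[60,60,60,60,60,60,90,130]}' 30
python3 -m jog '{"twist":[[0,0,0],[0,0,0],[0,0,0],[0,0,0],[0,0,0],[0,0,0],[0,0,0],[0,0,0]],"dp":[[0,0,0],[0,0,0],[0,0,0],[0,0,0],[0,-2,0],[0,-2,0],[0,-2,0],[0,-2,0]],"jaw":[130,130,130,130,130,130,130,130]}' 30
python3 - <<'E'
from h import *
T=tool();w=env.snapshot("wrist");cv2.imwrite("pics/w7.png",w["img"]);o=env.observe();print(T[0],o["ft_force"],o["finger_gap"])
g=cv2.GaussianBlur(w["img"],(3,3),0).astype(int)
for row in (215,225,235,290): print(row,[tuple(g[row,c]) for c in range(190,330,12)])
E
```

```text
t: 7.98
tool_pos: [0.4561, -0.3085, -0.0173]
ee_rot: [-0.13, 0.13, -0.695, 0.695]
ft_force: [0.3, 0.0, -0.2]
finger_gap: 0.523
t: 8.65
tool_pos: [0.4562, -0.3086, -0.009]
ee_rot: [-0.13, 0.13, -0.695, 0.695]
ft_force: [-0.5, 0.1, 1.1]
finger_gap: 0.492
[ 0.45621688 -0.30857069 -0.00898515] [ 0.30655809  0.38284562 -0.28828641] 0.48789240500434106
215 [(np.int64(108), np.int64(110), np.int64(115)), (np.int64(10), np.int64(24), np.int64(46)), (np.int64(13), np.int64(28), np.int64(50)), (np.int64(13), np.int64(25), np.int64(49)), (np.int64(15), np.int64(27), np.int64(50)), (np.int64(12), np.int64(25), np.int64(49)), (np.int64(15), np.int64(27), np.int64(50)), (np.int64(13), np.int64(27), np.int64(50)), (np.int64(17), np.int64(28), np.int64(50)), (np.int64(12), np.int64(24), np.int64(50)), (np.int64(13), np.int64(26), np.int64(49)), (np.int64(113), np.int64(115), np.int64(118))]
225 [(np.int64(110), np.int64(112), np.int64(115)), (np.int64(17), np.int64(27), np.int64(46)), (np.int64(13), np.int64(27), np.int64(51)), (np.int64(16), np.int64(29), np.int64(51)), (np.int64(12), np.int64(27),
[... 697 characters left out ...]
13), np.int64(26), np.int64(47)), (np.int64(14), np.int64(24), np.int64(46)), (np.int64(11), np.int64(23), np.int64(44)), (np.int64(119), np.int64(120), np.int64(125))]
290 [(np.int64(11), np.int64(11), np.int64(9)), (np.int64(18), np.int64(17), np.int64(14)), (np.int64(14), np.int64(17), np.int64(24)), (np.int64(12), np.int64(29), np.int64(51)), (np.int64(14), np.int64(28), np.int64(52)), (np.int64(18), np.int64(29), np.int64(54)), (np.int64(17), np.int64(30), np.int64(53)), (np.int64(15), np.int64(28), np.int64(53)), (np.int64(15), np.int64(27), np.int64(49)), (np.int64(14), np.int64(23), np.int64(45)), (np.int64(16), np.int64(16), np.int64(14)), (np.int64(14), np.int64(14), np.int64(11))]
```

```bash
python3 -m jog '{"twist":[[0,0,0],[0,0,0],[0,0,0],[0,0,0],[0,0,0],[0,0,0],[0,0,0],[0,0,0]],"dp":[[0,0,0],[0,0,0],[0,0,0],[0,3,0],[0,3,0],[0,3,0],[0,3,0],[0,2.5,0]],"jaw":[40,40,40,40,40,40,40,40]}' 30
python3 -m jog '{"twist":[[0,0,0],[0,0,0],[0,0,0],[0,0,0],[0,0,0],[0,0,0],[0,0,0],[0,0,0]],"dp":[[0,0,0],[0,0,0],[0,0,0],[0,0,0],[0,0,0],[0,0,0],[0,0,0],[0,-1,0]],"jaw":[60,75,90,130,130,130,130,130]}' 40
python3 -m jog '{"twist":[[0,0,0],[0,0,0],[0,0,0],[0,0,0],[0,0,0],[0,0,0],[0,0,0],[0,0,0]],"dp":[[0,-2,0],[0,-5,0],[0,-10,0],[0,-10,0],[0,-10,0],[0,-10,0],[0,-5,0],[0,0,0]],"jaw":[130,130,130,130,130,130,130,130]}' 40
python3 - <<'E'
from h import *
T=tool();w=env.snapshot("wrist");s=env.snapshot("side");cv2.imwrite("pics/w8.png",np.hstack([w["img"][100:384,100:420],cv2.resize(s["img"][180:384,150:350],None,fx=1.4,fy=1.4)[:284]]));cv2.imwrite("pics/w8raw.png",w["img"]);o=env.observe();print(T[0],o["ft_force"],o["finger_gap"])
E
```

```text
t: 9.37
tool_pos: [0.4558, -0.3083, -0.0245]
ee_rot: [0.13, -0.131, 0.695, -0.695]
ft_force: [-0.6, -0.2, -0.4]
finger_gap: 0.841
t: 10.03
tool_pos: [0.4561, -0.3085, -0.0229]
ee_rot: [-0.13, 0.13, -0.695, 0.695]
ft_force: [0.8, -0.1, -0.3]
finger_gap: 0.667
t: 10.7
tool_pos: [0.4574, -0.3096, 0.0316]
ee_rot: [-0.131, 0.13, -0.694, 0.696]
ft_force: [0.6, 0.5, -0.8]
finger_gap: 0.671
[ 0.45739071 -0.30955297  0.03157849] [-0.16917389  0.12135693 -0.04469468] 0.6650594986856275
```

View pics/w8.png

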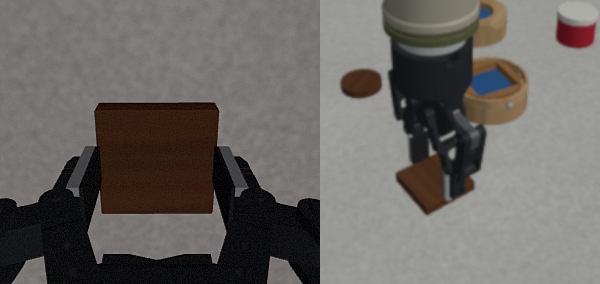

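```bash
python3 - <<'E'
from h import *
delta([.497,-.136,.075],down(np.radians(-77.5)))
T=tool();w=env.snapshot("wrist")
# held blank: front face edge fit (in tool coords): rows 198..300
g=cv2.GaussianBlur(w["img"],(3,3),0)[...,2]; print(g[205,190:330:6].tolist())
E
```

```text
dp mm [-100.5  -45.5 -146.1] rv [-0.0006  0.1526 -0.0004]
[126, 115, 33, 35, 31, 33, 33, 33, 35, 32, 35, 35, 33, 31, 33, 34, 35, 34, 33, 33, 34, 89, 126, 122]
```

```bash
python3 -m jog '{"twist":[[0,0,0],[0,0,0],[0,0,0],[0,0,0],[0,0,0],[0,0,0],[0,0,0],[0,0,0]],"dp":[[-5,-6,-8],[-12,-6,-18],[-17,-7,-24],[-17,-7,-24],[-17,-7,-24],[-17,-6,-24],[-12,-5,-18],[-4,-2,-6]],"jaw":[130,130,130,130,130,130,130,130]}' 40
python3 -m jog '{"twist":[[0,0.03,0],[0,0.04,0],[0,0.04,0],[0,0.03,0],[0,0.012,0],[0,0,0],[0,0,0],[0,0,0]],"dp":[[0,0,0],[0,0,0],[0,0,0],[0,0,0],[0,0,0],[0,0,0],[0,0,0],[0,0,0]],"jaw":[130,130,130,130,130,130,130,130]}' 40
python3 - <<'E'
from h import *
T=tool();w=env.snapshot("wrist");cv2.imwrite("pics/w9.png",w["img"]);np.save("T9.npy",np.r_[T[0],T[1].as_quat()]);print(T[0],np.degrees(np.arctan2(*T[1].as_matrix()[[1,0],2])))
cv2.imwrite("pics/w9v.png",cv2.resize(w["img"][0:340,90:430],None,fx=1.75,fy=1.75,interpolation=cv2.INTER_CUBIC))
E
```

```text
t: 11.52
tool_pos: [0.4978, -0.1323, 0.0758]
ee_rot: [0.131, -0.131, 0.695, -0.694]
ft_force: [0.1, 1.0, -0.3]
finger_gap: 0.666
t: 12.18
tool_pos: [0.4972, -0.1358, 0.075]
ee_rot: [0.077, -0.078, 0.703, -0.703]
ft_force: [-0.3, -0.2, 0.2]
finger_gap: 0.666
[ 0.49716794 -0.13584015  0.07504289] -77.4278835787272
```

View pics/w9v.png

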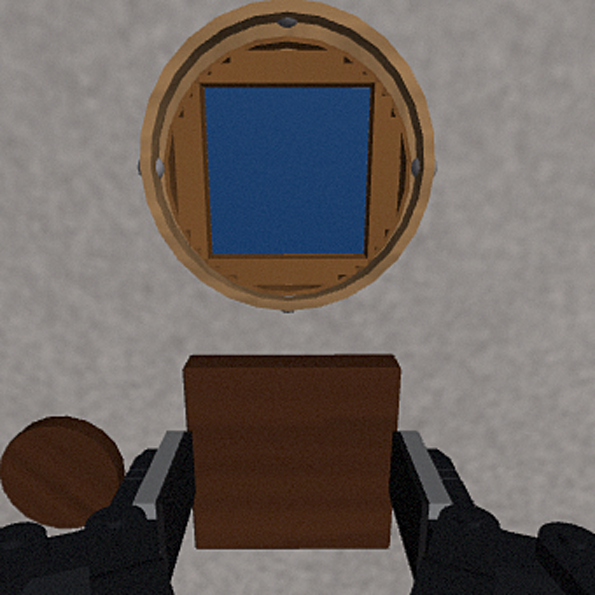

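Wrist view: the blue floor is unoccluded, crop about (205-372, 86-256). The held blank is straight in the jaws, crop (185-400, 355-548). I'll fit both.

```bash
cat > fit.py <<'E'
from h import *
def lastT(): a=np.load("T9.npy"); return a[:3],R.from_quat(a[3:])
E
python3 - <<'E'
from fit import *
T=lastT();w=env.snapshot("wrist");w["img"]=cv2.imread("pics/w9.png");I=cv2.GaussianBlur(w["img"],(3,3),0).astype(float)
# recess floor
d=I[...,0]-I[...,2];m=np.zeros(d.shape,bool);m[20:170,180:330]=1
print("blue-red levels",np.percentile(d[60:130,220:290],50))
c=subcontour((128-d).clip(0,255).astype(np.uint8),m,128-np.percentile(d[60:130,220:290],50)/2)[::6]
yaw0=np.radians(12.5)
for W in (.0608,.0616,.0622):
    x,e=fitbox(w,T,c,[.573,-.119,yaw0],.0275,.0275,W);print("recess",W,x[:2].round(4),np.degrees(x[2]).round(2),e.round(2),"tool",(T[1].inv().apply(np.r_[x[:2],.0275]-T[0])*1000).round(2),"disc?")
    if W==.0616: xr=x
# held blank
d=I[...,2]-I[...,0];print("brown level",d[230:300,220:290].mean(), d[180:195,200:300].mean())
m[:]=0;m[195:330,190:330]=1
g=I[...,2];c=subcontour((I.max(axis=2)).clip(0,255).astype(np.uint8),m&(np.arange(384)[:,None]<243),80)
c=c[(c[:,1]<239)]
mm=np.zeros(m.shape,bool);mm[270:330,212:302]=1
c2=subcontour(I.max(axis=2).astype(np.uint8),mm,80);c2=c2[(c2[:,1]>295)&(c2[:,0]>214)&(c2[:,0]<300)]
print("near edge row",np.median(c2[:,1]),len(c),len(c2))
cc=np.r_[c,c2][::4]
zb=T[0][2]+.0229
p=T[0]
for dz in (-.002,0,.002):
    x,e=fitbox(w,T,cc,[p[0],p[1],yaw0],zb+dz,zb+dz+.012,.06);print("held",dz,x[:2].round(4),np.degrees(x[2]).round(2),e.round(2),"tool",(T[1].inv().apply(np.r_[x[:2],zb]-T[0])*1000).round(2))
E
```

```text
blue-red levels 78.0
recess 0.0608 [ 0.5734 -0.1166] 12.56 0.14 tool [-78.58  47.52  -2.19] disc?
recess 0.0616 [ 0.5733 -0.1166] 12.56 0.53 tool [-78.48  47.52  -2.19] disc?
recess 0.0622 [ 0.5731 -0.1166] 12.54 0.97 tool [-78.35  47.52  -2.19] disc?
brown level 41.88938775510204 6.913333333333333
near edge row 312.625 751 344
held -0.002 [ 0.4954 -0.1356] 12.7 0.37 tool [  1.71 -22.9   -0.64]
held 0 [ 0.4962 -0.1354] 12.7 1.14 tool [  0.86 -22.9   -0.64]
held 0.002 [ 0.4969 -0.1353] 12.7 2.03 tool [  0.13 -22.9   -0.59]
```

```bash
python3 -m jog '{"twist":[[0,0,0],[0,0,0],[0,0,0],[0,0,0],[0,0,0],[0,0,0],[0,0,0],[0,0,0]],"dp":[[-10,0,-1.5],[-20,0,0],[-20,4,0],[-20,10,0],[-10,12,0],[0,12,0],[0,8,0],[0,3,0]],"jaw":[130,130,130,130,130,130,130,130]}' 40
python3 - <<'E'
from h import *
env.snapshot("top");env.snapshot("top");env.snapshot("top")
T=tool();w=env.snapshot("wrist");cv2.imwrite("pics/w10.png",w["img"]);np.save("T10.npy",np.r_[T[0],T[1].as_quat()]);print(T[0],env.observe()["ft_force"],np.degrees(np.arctan2(*T[1].as_matrix()[[1,0],2])))
cv2.imwrite("pics/w10v.png",cv2.resize(w["img"][130:330,160:360],None,fx=3,fy=3,interpolation=cv2.INTER_CUBIC))
E
```

```text
t: 12.95
tool_pos: [0.5733, -0.1164, 0.0237]
ee_rot: [0.076, -0.079, 0.703, -0.702]
ft_force: [-1.4, 0.6, -0.6]
finger_gap: 0.673
[ 0.57442963 -0.11709451  0.0260096 ] [-0.10980168  0.40680227 -0.10817958] -77.48309089717732
```

View pics/w10v.png

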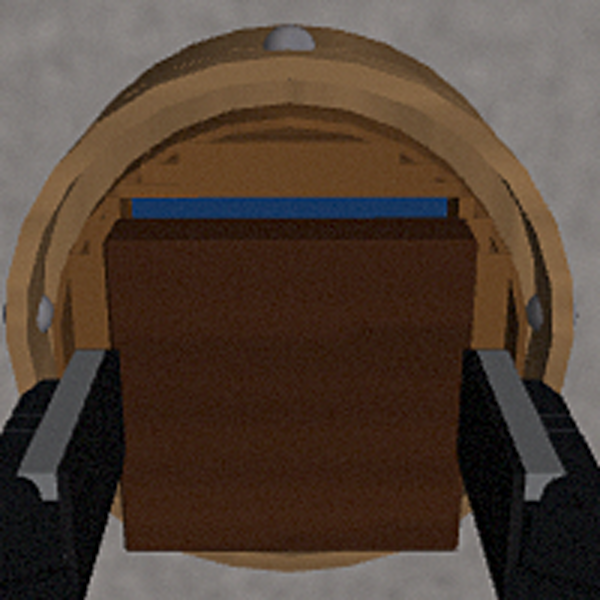

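The view shows the blank centred sideways over the recess: recess edge cols 120-460, blank cols 107-475 in the crop. A stripe of floor shows beyond its far edge, rows 197-218. I'll quantify that.

```bash
python3 - <<'E'
from h import *
a=np.load("T10.npy");T=(a[:3],R.from_quat(a[3:]));w=env.snapshot("wrist");I=cv2.imread("pics/w10.png").astype(int)
b=(I[...,0]-I[...,2])[:,215:300].mean(1);print(dict(zip(range(192,208),b[192:208].round(0))))
t=lambda u,v,z:(T[1].inv().apply(rays(w,(u,v),z,T)[0]-T[0])*1000).round(2)
up=160+119.5/3,160+460/3
r=I[197,:].sum(1);print(r[192:212].tolist(),r[304:322].tolist())
r=I[206,:].sum(1);print("blank",r[190:206].tolist(),r[310:326].tolist())
print("recess far corners",t(up[0],195.6,.04),t(up[1],195.6,.04))
for zb in (.0455,.0465,.0475,.0485): print("blank bottom far edge",zb,t(256.6,202.6,zb),"top face far edge",t(256.6,209.3,zb+.012),"near",t(256.6,130+549.5/3,zb+.012))
E
```

```text
{192: np.float64(-65.0), 193: np.float64(-67.0), 194: np.float64(-72.0), 195: np.float64(-35.0), 196: np.float64(90.0), 197: np.float64(75.0), 198: np.float64(71.0), 199: np.float64(71.0), 200: np.float64(73.0), 201: np.float64(76.0), 202: np.float64(44.0), 203: np.float64(-38.0), 204: np.float64(-31.0), 205: np.float64(-29.0), 206: np.float64(-28.0), 207: np.float64(-29.0)}
[180, 72, 176, 199, 190, 202, 206, 188, 117, 110, 129, 167, 186, 167, 165, 165, 176, 177, 173, 174] [165, 183, 159, 166, 183, 57, 79, 58, 63, 222, 206, 209, 211, 217, 182, 136, 189, 273]
blank [201, 195, 194, 191, 208, 212, 207, 80, 62, 51, 77, 62, 72, 78, 72, 83] [83, 92, 72, 89, 64, 73, 93, 214, 204, 223, 201, 207, 218, 203, 173, 222]
recess far corners [-29.7  -14.   -31.25] [-29.64 -14.02  30.16]
blank bottom far edge 0.0455 [-27.6  -19.51  -0.54] top face far edge [-28.39 -31.51  -0.54] near [ 32.82 -31.47  -0.61]
blank bottom far edge 0.0465 [-27.96 -20.51  -0.54] top face far edge [-28.77 -32.51  -0.54] near [ 32.01 -32.47  -0.6 ]
blank bottom far edge 0.0475 [-28.31 -21.51  -0.54] top face far edge [-29.15 -33.51  -0.54] near [ 31.19 -33.47  -0.6 ]
blank bottom far edge 0.0485 [-28.67 -22.51  -0.54] top face far edge [-29.53 -34.51  -0.54] near [ 30.38 -34.47  -0.6 ]
```

```bash
python3 -m jog '{"twist":[[0,0,0],[0,0,0],[0,0,0],[0,0,0],[0,0,0],[0,0,0],[0,0,0],[0,0,0]],"dp":[[-0.2,2,0],[0,2,0],[0,2,0],[0,2,0],[0,1,0],[0,1,0],[0,1,0],[0,0,0]],"jaw":[130,130,130,130,130,130,130,130]}' 40
python3 - <<'E'
from h import *
o=env.observe();print(np.round(o["tool_pos"],4),np.round(o["ft_force"],2),np.round(o["moment"],2),o["finger_gap"])
w=env.snapshot("wrist");cv2.imwrite("pics/w11.png",w["img"])
b=(w["img"][...,0].astype(int)-w["img"][...,2])[:,215:300].mean(1);print(dict(zip(range(196,212),b[196:212].round(0))))
o=env.observe();print(np.round(o["tool_pos"],4),np.round(o["ft_force"],2))
E
```

```text
t: 13.87
tool_pos: [0.5752, -0.117, 0.0152]
ee_rot: [0.077, -0.077, 0.703, -0.703]
ft_force: [-1.4, 0.6, 2.6]
finger_gap: 0.664
[ 0.5752 -0.117   0.0152] [-1.37  0.63  2.65] [0.07 0.27 0.02] 0.6643170154524709
{196: np.float64(-65.0), 197: np.float64(-65.0), 198: np.float64(-65.0), 199: np.float64(-65.0), 200: np.float64(-66.0), 201: np.float64(-67.0), 202: np.float64(-60.0), 203: np.float64(-24.0), 204: np.float64(-29.0), 205: np.float64(-30.0), 206: np.float64(-30.0), 207: np.float64(-31.0), 208: np.float64(-30.0), 209: np.float64(-30.0), 210: np.float64(-30.0), 211: np.float64(-39.0)}
[ 0.5753 -0.117   0.0153] [-2.16  0.13  2.  ]
```

```bash
python3 -m jog '{"twist":[[0,0,0],[0,0,0],[0,0,0],[0,0,0],[0,0,0],[0,0,0],[0,0,0],[0,0,0]],"dp":[[0.3,0,0],[0.3,0,0],[0,0.5,0],[0,0.5,0],[0,0.5,0],[0,0,0],[0,0,0],[0,0,0]],"jaw":[130,130,130,130,130,130,130,130]}' 40
python3 - <<'E'
from h import *
o=env.observe();print(np.round(o["tool_pos"],4),np.round(o["ft_force"],2),np.round(o["moment"],2),o["finger_gap"])
w=env.snapshot("wrist");cv2.imwrite("pics/w12.png",w["img"])
o=env.observe();print(np.round(o["tool_pos"],4),np.round(o["ft_force"],2))
T=tool();print("tool-frame force",T[1].inv().apply(o["ft_force"]).round(1))
E
```

```text
t: 14.58
tool_pos: [0.5747, -0.1172, 0.0138]
ee_rot: [-0.077, 0.077, -0.703, 0.703]
ft_force: [-3.5, -1.0, 4.5]
finger_gap: 0.667
[ 0.5747 -0.1172  0.0138] [-3.48 -0.95  4.51] [-0.03  0.27  0.04] 0.6666936638403516
[ 0.5747 -0.1172  0.0138] [-2.41 -0.3   5.38]
tool-frame force [ 2.4 -5.4 -0.2]
```

```bash
python3 -m jog '{"twist":[[0,0,0],[0,0,0],[0,0,0],[0,0,0],[0,0,0],[0,0,0],[0,0,0],[0,0,0]],"dp":[[0.3,0,0],[0.3,0,0],[0.2,0,0],[0.2,0,0],[0,0,0],[0,0,0],[0,0,0],[0,0,0]],"jaw":[130,130,130,130,130,130,130,130]}' 40
python3 - <<'E'
from h import *
o=env.observe();T=tool();print(T[0].round(4),"tool-frame force",T[1].inv().apply(o["ft_force"]).round(1),np.round(o["moment"],2))
w=env.snapshot("wrist");cv2.imwrite("pics/w13.png",w["img"])
for n in ("w10","w11","w12","w13"):
    I=cv2.imread(f"pics/{n}.png").astype(int); s=I[:,225:290].mean(1); print(n,s[198:216,2].round().astype(int).tolist())
    for r in (196,206,): print(r,I[r,188:204].sum(1).tolist(),I[r,308:326].sum(1).tolist())
E
```

```text
t: 15.3
tool_pos: [0.573, -0.1172, 0.0131]
ee_rot: [0.077, -0.078, 0.703, -0.703]
ft_force: [0.2, 0.2, 0.2]
finger_gap: 0.666
[ 0.573  -0.1172  0.0131] tool-frame force [-0.2 -0.2 -0.1] [-0.01 -0.12 -0.03]
w10 [22, 22, 22, 22, 26, 41, 40, 40, 41, 40, 40, 41, 58, 58, 56, 57, 56, 56]
196 [261, 265, 271, 268, 286, 164, 82, 203, 207, 197, 211, 192, 105, 113, 116, 145] [173, 120, 75, 38, 37, 178, 214, 208, 194, 231, 146, 166, 265, 275, 262, 265, 257, 246]
206 [193, 198, 201, 195, 194, 191, 208, 212, 207, 80, 62, 51, 77, 62, 72, 78] [88, 70, 83, 92, 72, 89, 64, 73, 93, 214, 204, 223, 201, 207, 218, 203, 173, 222]
w11 [100, 101, 101, 103, 89, 33, 39, 41, 42, 43, 42, 43, 42, 57, 58, 55, 55, 55]
196 [259, 264, 272, 260, 260, 271, 272, 177, 57, 94, 155, 202, 204, 198, 185, 188] [189, 177, 195, 192, 185, 200, 171, 127, 174, 190, 268, 255, 264, 254, 269, 261, 267, 274]
206 [92, 181, 192, 198, 204, 197, 206, 213, 124, 73, 66, 89, 81, 71, 80, 75] [75, 77, 70, 105, 78, 91, 97, 76, 61, 219, 219, 216, 213, 206, 171, 159, 132, 275]
w12 [101, 101, 101, 103, 97, 33, 41, 43, 43, 44, 44, 44, 44, 44, 54, 58, 55, 54]
196 [259, 279, 273, 271, 273, 265, 208, 99, 66, 130, 191, 210, 199, 187, 176, 203] [199, 178, 190, 178, 194, 211, 196, 164, 136, 139, 257, 264, 259, 265, 261, 270, 272, 257]
206 [145, 196, 213, 210, 195, 192, 216, 151, 42, 80, 91, 98, 77, 86, 70, 92] [53, 76, 87, 97, 75, 59, 87, 86, 72, 144, 215, 200, 215, 208, 196, 182, 147, 203]
w13 [101, 103, 107, 37, 22, 41, 41, 40, 41, 42, 41, 41, 58, 59, 57, 57, 57, 57]
196 [277, 268, 266, 287, 284, 121, 80, 203, 202, 206, 205, 190, 204, 216, 196, 206] [196, 197, 190, 192, 192, 197, 187, 197, 191, 186, 183, 142, 186, 270, 273, 268, 262, 268]
206 [209, 202, 203, 194, 203, 202, 192, 190, 127, 77, 70, 58, 88, 75, 70, 78] [50, 97, 83, 77, 91, 73, 62, 79, 80, 92, 226, 215, 208, 215, 214, 187, 174, 185]
```

```bash
python3 -m jog '{"twist":[[0,0,0],[0,0,0],[0,0,0],[0,0,0],[0,0,0],[0,0,0],[0,0,0],[0,0,0]],"dp":[[0,0.8,0],[0,0.8,0],[0,0.8,0],[0,0.8,0],[0,0.8,0],[0,0,0],[0,0,0],[0,0,0]],"jaw":[130,130,130,130,130,130,130,130]}' 40
python3 - <<'E'
from h import *
o=env.observe();T=tool();print(T[0].round(4),"tool-frame force",T[1].inv().apply(o["ft_force"]).round(1),np.round(o["moment"],2))
w=env.snapshot("wrist");cv2.imwrite("pics/w14.png",w["img"]);I=w["img"].astype(int);print(I[:,225:290,2].mean(1)[194:220].round().astype(int).tolist())
E
```

```text
t: 16.02
tool_pos: [0.5738, -0.1173, 0.0097]
ee_rot: [-0.077, 0.077, -0.703, 0.703]
ft_force: [0.1, -0.6, 0.1]
finger_gap: 0.664
[ 0.5738 -0.1173  0.0097] tool-frame force [ 0.  -0.1  0.6] [ 0.05 -0.01 -0.  ]
[101, 101, 101, 101, 101, 101, 101, 101, 102, 104, 87, 32, 39, 41, 40, 41, 58, 59, 57, 56, 57, 57, 56, 57, 56, 57]
```

```bash
python3 -m jog '{"twist":[[0,0,0],[0,0,0],[0,0,0],[0,0,0],[0,0,0],[0,0,0],[0,0,0],[0,0,0]],"dp":[[0,0.7,0],[0,0.7,0],[0,0.7,0],[0,0.7,0],[0,0.7,0],[0,0,0],[0,0,0],[0,0,0]],"jaw":[130,130,130,130,130,130,130,130]}' 40
python3 - <<'E'
from h import *
o=env.observe();T=tool();print(T[0].round(4),"tool-frame force",T[1].inv().apply(o["ft_force"]).round(1),np.round(o["moment"],2))
w=env.snapshot("wrist");cv2.imwrite("pics/w15.png",w["img"]);I=w["img"].astype(int);print(I[:,225:290,2].mean(1)[194:220].round().astype(int).tolist())
E
```

```text
t: 16.73
tool_pos: [0.5737, -0.1173, 0.0062]
ee_rot: [0.077, -0.077, 0.703, -0.703]
ft_force: [-0.4, -0.3, -1.4]
finger_gap: 0.664
[ 0.5737 -0.1173  0.0062] tool-frame force [0.4 1.4 0.2] [-0.01  0.02 -0.06]
[100, 101, 101, 101, 101, 100, 101, 101, 101, 101, 101, 103, 104, 50, 36, 40, 59, 59, 57, 57, 56, 57, 56, 57, 56, 56]
```

```bash
python3 -m jog '{"twist":[[0,0,0],[0,0,0],[0,0,0],[0,0,0],[0,0,0],[0,0,0],[0,0,0],[0,0,0]],"dp":[[0,0,0],[0,0,0],[0,0,0],[0,0,0],[0,0,0],[0,-10,0],[0,-20,0],[0,-20,0]],"jaw":[80,60,40,20,20,20,20,20]}' 40
python3 -m jog '{"twist":[[0,0,0],[0,0,0],[0,0,0],[0,0,0],[0,0,0],[0,0,0],[0,0,0],[0,0,0]],"dp":[[25,-15,0],[30,-5,0],[20,0,0],[0,0,0],[0,0,0],[0,0,0],[0,0,0],[0,0,0]],"jaw":[100,160,200,255,255,255,255,255]}' 40
python3 - <<'E'
from h import *
T=tool();w=env.snapshot("wrist");cv2.imwrite("pics/w16.png",w["img"]);np.save("T16.npy",np.r_[T[0],T[1].as_quat()]);o=env.observe();print(T[0],o["ft_force"],o["finger_gap"])
cv2.imwrite("pics/w16v.png",cv2.resize(w["img"][0:300,120:400],None,fx=2,fy=2,interpolation=cv2.INTER_CUBIC))
E
```

```text
t: 17.45
tool_pos: [0.5728, -0.117, 0.0564]
ee_rot: [0.077, -0.078, 0.703, -0.703]
ft_force: [-0.2, -0.1, -0.6]
finger_gap: 0.922
t: 18.12
tool_pos: [0.5012, -0.1334, 0.0763]
ee_rot: [0.077, -0.077, 0.703, -0.703]
ft_force: [-0.5, 0.0, 0.8]
finger_gap: 0.002
[ 0.50124476 -0.13339062  0.07629605] [-0.2584965   0.52433363 -1.06756874] 0.00020941379939461177
```

View pics/w16v.png

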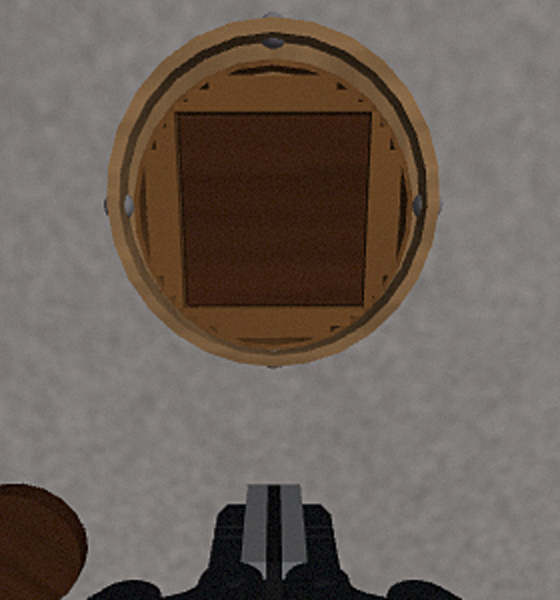

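Wrist view: the blank lies in the recess with thin even lines all round, crop (178-370, 112-305). I'll press it at the centre with shut fingers to confirm it is home.

```bash
python3 -m jog '{"twist":[[0,0,0],[0,0,0],[0,0,0],[0,0,0],[0,0,0],[0,0,0],[0,0,0],[0,0,0]],"dp":[[-15,0,0],[-25,0,0],[-20,5,0],[-10,8,0],[-5,8,0],[0,6,0],[0,3,0],[0,0,0]],"jaw":[255,255,255,255,255,255,255,255]}' 40
python3 -m jog '{"twist":[[0,0,0],[0,0,0],[0,0,0],[0,0,0],[0,0,0],[0,0,0],[0,0,0],[0,0,0]],"dp":[[0,1.5,0],[0,1,0],[0,1,0],[0,1,0],[0,1,0],[0,1,0],[0,1,0],[0,0,0]],"jaw":[255,255,255,255,255,255,255,255]}' 40
```

```text
t: 18.83
tool_pos: [0.5721, -0.1171, 0.0446]
ee_rot: [0.076, -0.078, 0.703, -0.703]
ft_force: [-0.6, -0.7, -0.2]
finger_gap: -0.003
t: 19.5
tool_pos: [0.5736, -0.1173, 0.0384]
ee_rot: [0.077, -0.077, 0.703, -0.703]
ft_force: [0.4, 0.3, -0.6]
finger_gap: -0.0
```

```bash
python3 -m jog '{"twist":[[0,0,0],[0,0,0],[0,0,0],[0,0,0],[0,0,0],[0,0,0],[0,0,0],[0,0,0]],"dp":[[0,1,0],[0,1,0],[0,1,0],[0,1,0],[0,1,0],[0,1,0],[0,0,0],[0,0,0]],"jaw":[255,255,255,255,255,255,255,255]}' 40
python3 -m jog '{"twist":[[0,0,0],[0,0,0],[0,0,0],[0,0,0],[0,0,0],[0,0,0],[0,0,0],[0,0,0]],"dp":[[0,1,0],[0,1,0],[0,1,0],[0,1,0],[0,1,0],[0,1,0],[0,0,0],[0,0,0]],"jaw":[255,255,255,255,255,255,255,255]}' 40
```

```text
t: 20.17
tool_pos: [0.5737, -0.1173, 0.0326]
ee_rot: [0.077, -0.077, 0.703, -0.703]
ft_force: [0.6, -0.1, 1.1]
finger_gap: -0.001
t: 20.83
tool_pos: [0.5737, -0.1173, 0.0266]
ee_rot: [0.077, -0.077, 0.703, -0.703]
ft_force: [0.3, 0.4, -0.4]
finger_gap: 0.0
```

```bash
python3 -m jog '{"twist":[[0,0,0],[0,0,0],[0,0,0],[0,0,0],[0,0,0],[0,0,0],[0,0,0],[0,0,0]],"dp":[[0,1,0],[0,1,0],[0,1,0],[0,1,0],[0,1,0],[0,0,0],[0,0,0],[0,0,0]],"jaw":[255,255,255,255,255,255,255,255]}' 40
python3 -m jog '{"twist":[[0,0,0],[0,0,0],[0,0,0],[0,0,0],[0,0,0],[0,0,0],[0,0,0],[0,0,0]],"dp":[[0,0.7,0],[0,0.7,0],[0,0.7,0],[0,0.7,0],[0,0,0],[0,0,0],[0,0,0],[0,0,0]],"jaw":[255,255,255,255,255,255,255,255]}' 40
```

```text
t: 21.5
tool_pos: [0.5738, -0.1173, 0.0217]
ee_rot: [0.077, -0.077, 0.703, -0.703]
ft_force: [-1.5, 0.4, -0.3]
finger_gap: 0.002
t: 22.17
tool_pos: [0.5738, -0.1173, 0.0189]
ee_rot: [-0.077, 0.077, -0.703, 0.703]
ft_force: [0.3, 0.3, -0.1]
finger_gap: -0.004
```

```bash
python3 -m jog '{"twist":[[0,0,0],[0,0,0],[0,0,0],[0,0,0],[0,0,0],[0,0,0],[0,0,0],[0,0,0]],"dp":[[0,0.7,0],[0,0.7,0],[0,0.7,0],[0,0.7,0],[0,0,0],[0,0,0],[0,0,0],[0,0,0]],"jaw":[255,255,255,255,255,255,255,255]}' 40
python3 - <<'E'
from h import *
T=tool();w=env.snapshot("wrist");o=env.observe();print(T[0],o["ft_force"],o["joints"]);cv2.imwrite("pics/w17.png",w["img"]);s=env.snapshot("side");cv2.imwrite("pics/s17.png",s["img"])
# finger tip in wrist picture: project tool points y=0,-10,-20,-30 at x=-11,z=0
for y in (0,-.01,-.02,-.03,-.04): print(y,proj(w,[T[0]+T[1].apply([xx,y,0]) for xx in (-.011,.011)],T).round(1).tolist())
I=cv2.cvtColor(w["img"],cv2.COLOR_BGR2GRAY);print(I[190:330:3,253:260].mean(1).round().astype(int).tolist());print(I[190:330:3,264:270].mean(1).round().astype(int).tolist())
E
```

```text
t: 22.83
tool_pos: [0.5738, -0.1173, 0.0161]
ee_rot: [0.077, -0.077, 0.703, -0.703]
ft_force: [0.3, 0.1, -0.1]
finger_gap: -0.002
[ 0.57379564 -0.11728716  0.01613799] [-0.18200312 -0.2021704   0.25396067] [-2.89216410e-01  2.55986566e-01  1.69912833e+00  7.55802970e-06
  1.18631830e+00  1.06280164e+00]
0 [[257.5, 217.7], [257.5, 250.3]]
-0.01 [[257.6, 224.4], [257.6, 258.4]]
-0.02 [[257.6, 231.8], [257.6, 267.4]]
-0.03 [[257.7, 240.1], [257.7, 277.4]]
-0.04 [[257.8, 249.5], [257.8, 288.6]]
[70, 70, 69, 71, 38, 35, 35, 37, 33, 36, 36, 37, 33, 36, 35, 33, 33, 34, 17, 18, 19, 12, 15, 14, 12, 14, 14, 13, 12, 12, 10, 23, 19, 20, 21, 18, 22, 18, 22, 19, 19, 18, 20, 19, 24, 24, 88]
[68, 68, 71, 71, 36, 36, 35, 33, 32, 34, 36, 36, 34, 35, 32, 32, 34, 30, 75, 73, 75, 72, 73, 72, 72, 73, 72, 73, 73, 73, 72, 49, 11, 16, 12, 14, 16, 16, 16, 13, 12, 11, 8, 6, 8, 9, 11]
```

```bash
python3 -m jog '{"twist":[[0,0,0],[0,0,0],[0,0,0],[0,0,0],[0,0,0],[0,0,0],[0,0,0],[0,0,0]],"dp":[[0,0.7,0],[0,0.7,0],[0,0.7,0],[0,0.7,0],[0,0.7,0],[0,0.7,0],[0,0,0],[0,0,0]],"jaw":[255,255,255,255,255,255,255,255]}' 40
python3 -m jog '{"twist":[[0,0,0],[0,0,0],[0,0,0],[0,0,0],[0,0,0],[0,0,0],[0,0,0],[0,0,0]],"dp":[[0,0.7,0],[0,0.7,0],[0,0.7,0],[0,0,0],[0,0,0],[0,0,0],[0,0,0],[0,0,0]],"jaw":[255,255,255,255,255,255,255,255]}' 40
python3 -m jog '{"twist":[[0,0,0],[0,0,0],[0,0,0],[0,0,0],[0,0,0],[0,0,0],[0,0,0],[0,0,0]],"dp":[[0,0.7,0],[0,0.7,0],[0,0.7,0],[0,0,0],[0,0,0],[0,0,0],[0,0,0],[0,0,0]],"jaw":[255,255,255,255,255,255,255,255]}' 40
```

```text
t: 23.6
tool_pos: [0.5737, -0.1173, 0.0118]
ee_rot: [0.077, -0.077, 0.703, -0.703]
ft_force: [0.4, 0.4, 0.9]
finger_gap: -0.001
t: 24.27
tool_pos: [0.5738, -0.1173, 0.01]
ee_rot: [-0.077, 0.077, -0.703, 0.703]
ft_force: [-1.7, -0.3, 3.9]
finger_gap: -0.0
t: 24.93
tool_pos: [0.5739, -0.1174, 0.0099]
ee_rot: [-0.077, 0.077, -0.703, 0.703]
ft_force: [-11.5, 2.4, 21.8]
finger_gap: 0.002
```

```bash
python3 -m jog '{"twist":[[0,0,0],[0,0,0],[0,0,0],[0,0,0],[0,0,0],[0,0,0],[0,0,0],[0,0,0]],"dp":[[0,-4,0],[0,-6,0],[0,0,13],[0,0,14],[0,0,13],[0,4,0],[0,2,0],[0,1,0]],"jaw":[255,255,255,255,255,255,255,255]}' 40
python3 -m jog '{"twist":[[0,0,0],[0,0,0],[0,0,0],[0,0,0],[0,0,0],[0,0,0],[0,0,0],[0,0,0]],"dp":[[0,0.5,0],[0,0.5,0],[0,0.5,0],[0,0.5,0],[0,0,0],[0,0,0],[0,0,0],[0,0,0]],"jaw":[255,255,255,255,255,255,255,255]}' 40
python3 -m jog '{"twist":[[0,0,0],[0,0,0],[0,0,0],[0,0,0],[0,0,0],[0,0,0],[0,0,0],[0,0,0]],"dp":[[0,0.5,0],[0,0.5,0],[0,0,0],[0,0,0],[0,0,0],[0,0,0],[0,0,0],[0,0,0]],"jaw":[255,255,255,255,255,255,255,255]}' 40
```

```text
t: 25.6
tool_pos: [0.5821, -0.1571, 0.0101]
ee_rot: [-0.077, 0.077, -0.703, 0.703]
ft_force: [-2.9, -3.2, 6.7]
finger_gap: 0.003
t: 26.27
tool_pos: [0.5822, -0.157, 0.0099]
ee_rot: [-0.077, 0.077, -0.702, 0.703]
ft_force: [-7.4, -3.4, 12.6]
finger_gap: 0.003
t: 26.93
tool_pos: [0.5823, -0.1571, 0.0098]
ee_rot: [-0.077, 0.077, -0.702, 0.703]
ft_force: [-9.7, -2.3, 19.9]
finger_gap: 0.001
```

```bash
python3 -m jog '{"twist":[[0,0,0],[0,0,0],[0,0,0],[0,0,0],[0,0,0],[0,0,0],[0,0,0],[0,0,0]],"dp":[[0,-6,0],[0,0,-10],[0,0,-10],[0,3,0],[0,2,0],[0,1,0],[0,0,0],[0,0,0]],"jaw":[255,255,255,255,255,255,255,255]}' 40
python3 -m jog '{"twist":[[0,0,0],[0,0,0],[0,0,0],[0,0,0],[0,0,0],[0,0,0],[0,0,0],[0,0,0]],"dp":[[0,-6,0],[0,0,-20],[0,0,-20],[0,3,0],[0,2,0],[0,1,0],[0,0,0],[0,0,0]],"jaw":[255,255,255,255,255,255,255,255]}' 40
python3 -m jog '{"twist":[[0,0,0],[0,0,0],[0,0,0],[0,0,0],[0,0,0],[0,0,0],[0,0,0],[0,0,0]],"dp":[[0,-6,0],[-16,0,10],[0,0,10],[0,3,0],[0,2,0],[0,1,0],[0,0,0],[0,0,0]],"jaw":[255,255,255,255,255,255,255,255]}' 40
python3 -m jog '{"twist":[[0,0,0],[0,0,0],[0,0,0],[0,0,0],[0,0,0],[0,0,0],[0,0,0],[0,0,0]],"dp":[[0,-6,0],[16,0,0],[16,0,0],[0,3,0],[0,2,0],[0,1,0],[0,0,0],[0,0,0]],"jaw":[255,255,255,255,255,255,255,255]}' 40
```

```text
t: 27.6
tool_pos: [0.5778, -0.1346, 0.0098]
ee_rot: [0.077, -0.078, 0.704, -0.702]
ft_force: [-13.6, 9.8, 28.7]
finger_gap: -0.002
t: 28.27
tool_pos: [0.5688, -0.0948, 0.0098]
ee_rot: [0.077, -0.078, 0.704, -0.701]
ft_force: [-17.0, 15.7, 32.5]
finger_gap: 0.006
t: 28.93
tool_pos: [0.5901, -0.1153, 0.0099]
ee_rot: [-0.078, 0.076, -0.702, 0.704]
ft_force: [-6.6, -2.1, 19.4]
finger_gap: 0.002
t: 29.6
tool_pos: [0.5555, -0.1211, 0.0098]
ee_rot: [0.075, -0.079, 0.703, -0.703]
ft_force: [-26.7, 2.6, 39.3]
finger_gap: -0.003
```

Centre, four offsets and rim all touch at the same height, TCP 9.8-9.9 mm, so the blank is flat and stiffly supported. On to the lid.

```bash
python3 -m jog '{"twist":[[0,0,0],[0,0,0],[0,0,0],[0,0,0],[0,0,0],[0,0,0],[0,0,0],[0,0,0]],"dp":[[0,-30,0],[0,-35,0],[5,-27,-20],[5,0,-35],[5,0,-35],[5,0,-35],[5,0,-35],[0,0,-35]],"jaw":[255,255,255,255,200,150,100,50]}' 60
python3 -m jog '{"twist":[[0,0,0],[0,0,0],[0,0,0],[0,0,0],[0,0,0],[0,0,0],[0,0,0],[0,0,0]],"dp":[[0,0,-35],[0,0,-35],[0,0,-35],[0,0,-35],[0,0,-35],[0,0,-30],[0,0,-17],[0,0,0]],"jaw":[0,0,0,0,0,0,0,0]}' 60
python3 - <<'E'
from h import *
env.snapshot("top");env.snapshot("top")
s=env.snapshot("top");cv2.imwrite("pics/top2.png",s["img"])
T=tool();w=env.snapshot("wrist");cv2.imwrite("pics/w18.png",w["img"]);np.save("T18.npy",np.r_[T[0],T[1].as_quat()]);print(T[0])
cv2.imwrite("pics/w18v.png",np.hstack([w["img"][0:384,90:430],s["img"][130:290,220:400].repeat(2,0).repeat(2,1)[:384,:,:] if 0 else cv2.resize(s["img"][150:310,250:400],(360,384))]))
E
```

```text
t: 30.27
tool_pos: [0.4896, 0.0654, 0.0987]
ee_rot: [0.076, -0.077, 0.703, -0.703]
ft_force: [0.3, -0.3, -0.6]
finger_gap: 0.566
t: 30.93
tool_pos: [0.4416, 0.2839, 0.0988]
ee_rot: [0.078, -0.079, 0.703, -0.702]
ft_force: [-0.5, -0.4, 1.2]
finger_gap: 1.001
[0.44288176 0.28024067 0.09890712]
```

View pics/w18v.png

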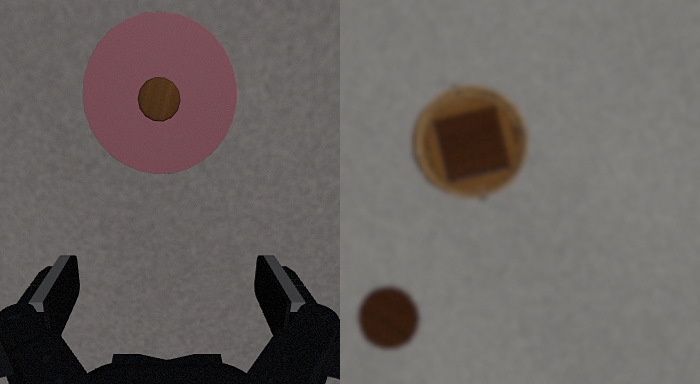

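Wrist view: the lid plate centre is about (250,93) in the full image and its knob is at (249,99). Top view: the blank sits inside the mould.

```bash
cat >> h.py <<'E'
def circ(P):
    A=np.c_[2*P[:,:2],np.ones(len(P))];b=(P[:,:2]**2).sum(1);s=np.linalg.lstsq(A,b,rcond=None)[0];return s[:2],np.sqrt(s[2]+s[0]**2+s[1]**2)
E
python3 - <<'E'
from h import *
w=env.snapshot("wrist")
def L(n): a=np.load(n);return a[:3],R.from_quat(a[3:])
def tl(T,c,z): return (T[1].inv().apply(np.r_[c,z]-T[0])*1000).round(2)
T=L("T18.npy");I=cv2.GaussianBlur(cv2.imread("pics/w18.png"),(3,3),0).astype(int)
sat=I[...,2]-I[...,1]; m=np.zeros(sat.shape,bool);m[0:200,160:340]=1
c=max(blobs(I,(sat>18)&m),key=cv2.contourArea);P=rays(w,c.reshape(-1,2),.021,T);k=circ(P);print("lid plate",k,tl(T,k[0],.021))
hsv=cv2.cvtColor(I.astype(np.uint8),cv2.COLOR_BGR2HSV);kn=(hsv[...,0]>5)&(hsv[...,0]<30)&(hsv[...,1]>90)&m;c=max(blobs(I,kn),key=cv2.contourArea);print(cv2.boundingRect(c))
P=rays(w,c.reshape(-1,2),.049,T);k2=circ(P);print("knob",k2,tl(T,k2[0],.049))
for n in ("9","16"):
    T=L(f"T{n}.npy") if n=="9" else L("T16.npy");I=cv2.GaussianBlur(cv2.imread(f"pics/w{n}.png"),(3,3),0);h=cv2.cvtColor(I,cv2.COLOR_BGR2HSV)
    mk=(h[...,1]>70)&m&(np.arange(384)[:,None]<190); c=cv2.convexHull(max(blobs(I,cv2.morphologyEx(mk.astype(np.uint8),cv2.MORPH_CLOSE,np.ones((9,9)))),key=cv2.contourArea));e=cv2.fitEllipse(c)
    P=rays(w,c.reshape(-1,2),.04,T)
    for _ in range(3):
        k=circ(P);d=np.abs(np.hypot(*(P[:,:2]-k[0]).T)-k[1]);P=P[d<max(.0008,np.percentile(d,90))]
    print("mould",n,k,tl(T,k[0],.04),len(P))
E
```

```text
lid plate (array([0.51813886, 0.30307707]), np.float64(0.05926214184294418)) [-78.52  77.81  -5.98]
(228, 77, 42, 44)
knob (array([0.51824901, 0.30301434]), np.float64(0.014056315047770718)) [-78.58  49.81  -5.87]
mould 9 (array([ 0.57571174, -0.116029  ]), np.float64(0.05366815292059393)) [-80.98  35.02  -2.23] 47
mould 16 (array([ 0.57570745, -0.11598438]), np.float64(0.05367566161726635)) [-76.46  36.31  -0.79] 58
```

```bash
python3 -m jog '{"twist":[[0,0,0],[0,0,0],[0,0,0],[0,0,0],[0,0,0],[0,0,0],[0,0,0],[0,0,0]],"dp":[[-19,0,-2],[-30,5,-3.2],[-29.6,15,0],[0,25,0],[0,25,0],[0,20,0],[0,11,0],[0,2,0]],"jaw":[0,0,0,0,0,0,0,0]}' 60
python3 -m jog '{"twist":[[0,0,0],[0,0,0],[0,0,0],[0,0,0],[0,0,0],[0,0,0],[0,0,0],[0,0,0]],"dp":[[0,0,0],[0,0,0],[0,0,0],[0,0,0],[0,0,0],[0,0,0],[0,0,0],[0,0,0]],"jaw":[50,100,140,160,180,200,220,220]}' 60
```

```text
t: 31.85
tool_pos: [0.5171, 0.3009, -0.0063]
ee_rot: [-0.075, 0.078, -0.702, 0.704]
ft_force: [0.9, -0.8, -0.3]
finger_gap: 1.0
t: 32.52
tool_pos: [0.5201, 0.3036, -0.0014]
ee_rot: [0.078, -0.076, 0.703, -0.703]
ft_force: [-0.6, -0.5, 6.0]
finger_gap: 0.325
```

```bash
python3 -m jog '{"twist":[[0,0,0],[0,0,0],[0,0,0],[0,0,0],[0,0,0],[0,0,0],[0,0,0],[0,0,0]],"dp":[[0,-2,0],[0,-5,0],[0,-15,0],[0,-20,0],[0,-20,0],[0,-15,0],[0,-5,0],[0,0,0]],"jaw":[220,220,220,220,220,220,220,220]}' 60
python3 - <<'E'
from h import *
env.snapshot("side");env.snapshot("side")
T=tool();w=env.snapshot("wrist");o=env.observe();cv2.imwrite("pics/w19.png",w["img"]);s=env.snapshot("side");cv2.imwrite("pics/s19.png",s["img"]);print(T[0],o["ft_force"],o["finger_gap"])
I=cv2.GaussianBlur(w["img"],(3,3),0).astype(int);sat=I[...,2]-I[...,1]
c=max(blobs(I,sat>18),key=cv2.contourArea);print("wrist lid",cv2.boundingRect(c))
# lid far arc (rows < 240) -> circle on the plane at plate height
for off in (.021,.023,.025,.027):
    q_=c.reshape(-1,2);q_=q_[q_[:,1]<225];z=T[0][2]+off;k=circ(rays(w,q_,z,T));print(off,k[1].round(4),(T[1].inv().apply(np.r_[k[0],z]-T[0])*1000).round(1))
p=np.array([.5757,-.1160]);print("to mould from here:");delta([p[0],p[1],T[0][2]],down(np.radians(-77.5)))
E
```

```text
t: 33.18
tool_pos: [0.52, 0.3036, 0.0807]
ee_rot: [0.078, -0.076, 0.703, -0.702]
ft_force: [0.2, 1.3, -1.6]
finger_gap: 0.326
[0.51833501 0.30281062 0.07792199] [-0.53075955  0.62418614 -1.75665471] 0.32297862073462474
wrist lid (147, 140, 220, 203)
0.021 0.0576 [ -2.1 -21.   -0.5]
0.023 0.0569 [ -3.2 -23.   -0.5]
0.025 0.0561 [ -4.2 -25.   -0.5]
0.027 0.0553 [ -5.3 -27.   -0.5]
to mould from here:
dp mm [ 34.2  -0.6 421.1] rv [-0.0006  0.0007  0.0027]
```

```bash
python3 -m jog '{"twist":[[0,0,0],[0,0,0],[0,0,0],[0,0,0],[0,0,0],[0,0,0],[0,0,0],[0,0,0]],"dp":[[1,0,10],[2,0,22],[3,0,30],[3,0,34],[3,0,34],[3,0,34],[3,0,34],[3,0,34]],"jaw":[220,220,220,220,220,220,220,220]}' 80
python3 -m jog '{"twist":[[0,0,0],[0,0,0],[0,0,0],[0,0,0],[0,0,0],[0,0,0],[0,0,0],[0,0,0]],"dp":[[3,0,34],[3,0,34],[3,0,34],[3,0,34],[1.3,0,28],[0,0,18],[0,0,7.9],[0,0,0]],"jaw":[220,220,220,220,220,220,220,220]}' 80
python3 - <<'E'
from h import *
env.snapshot("side");env.snapshot("side");env.snapshot("side");env.snapshot("side")
T=tool();print(T[0].round(4),env.observe()["finger_gap"]);delta([.5760,-.1167,.045],down(np.radians(-77.5)))
w=env.snapshot("wrist");cv2.imwrite("pics/w20.png",w["img"])
s=env.snapshot("side");cv2.imwrite("pics/s20.png",s["img"])
E
```

```text
t: 34.05
tool_pos: [0.5478, 0.0697, 0.0778]
ee_rot: [-0.077, 0.078, -0.703, 0.703]
ft_force: [0.1, -0.2, -2.4]
finger_gap: 0.32
t: 34.72
tool_pos: [0.5763, -0.1182, 0.0779]
ee_rot: [0.076, -0.077, 0.703, -0.703]
ft_force: [0.1, 1.2, -1.5]
finger_gap: 0.319
[ 0.5765 -0.1149  0.0783] 0.31947813270325276
dp mm [ 0.8 33.3  1.7] rv [0.0008 0.0018 0.0007]
```

```bash
python3 -m jog '{"twist":[[0,0,0],[0,0,0],[0,0,0],[0,0,0],[0,0,0],[0,0,0],[0,0,0],[0,0,0]],"dp":[[0.4,5,1],[0,8,0],[0,9,0],[0,7,0],[0,4,0],[0,1,0],[0,0,0],[0,0,0]],"jaw":[220,220,220,220,220,220,220,220]}' 80
python3 - <<'E'
from h import *
T=tool();o=env.observe();print(T[0].round(4),o["finger_gap"],np.round(o["ft_force"],1));delta([.5760,-.1167,.042],down(np.radians(-77.5)))
E
```

```text
t: 35.68
tool_pos: [0.5768, -0.1174, 0.0448]
ee_rot: [-0.077, 0.077, -0.703, 0.703]
ft_force: [0.2, -0.2, -0.9]
finger_gap: 0.322
[ 0.5768 -0.1174  0.0448] 0.3224291070117901 [ 0.2 -0.2 -0.9]
dp mm [ 0.7  2.8 -0.9] rv [-0.      0.0005 -0.0001]
```

```bash
python3 -m jog '{"twist":[[0,0,0],[0,0,0],[0,0,0],[0,0,0],[0,0,0],[0,0,0],[0,0,0],[0,0,0]],"dp":[[0.7,2,-0.9],[0,2,0],[0,2,0],[0,2,0],[0,2,0],[0,1,0],[0,1,0],[0,0,0]],"jaw":[220,220,220,220,220,220,220,220]}' 80
python3 - <<'E'
from h import *
T=tool();o=env.observe();print(T[0].round(4),np.round(T[1].inv().apply(o["ft_force"]),1),np.round(o["moment"],2))
E
```

```text
t: 36.35
tool_pos: [0.5762, -0.1166, 0.0327]
ee_rot: [-0.077, 0.077, -0.703, 0.703]
ft_force: [2.0, 0.8, -0.9]
finger_gap: 0.313
[ 0.5762 -0.1166  0.0327] [-2.1  0.9 -0.3] [ 0.05 -0.28  0.02]
```

```bash
python3 -m jog '{"twist":[[0,0,0],[0,0,0],[0,0,0],[0,0,0],[0,0,0],[0,0,0],[0,0,0],[0,0,0]],"dp":[[0,1,0],[0,1,0],[0,1,0],[0,1,0],[0,0,0],[0,0,0],[0,0,0],[0,0,0]],"jaw":[220,220,220,220,220,220,220,220]}' 80
python3 - <<'E'
from h import *
T=tool();o=env.observe();print(T[0].round(4),np.round(T[1].inv().apply(o["ft_force"]),1),np.round(o["moment"],2))
E
```

```text
t: 37.02
tool_pos: [0.5766, -0.1167, 0.0293]
ee_rot: [-0.078, 0.077, -0.703, 0.703]
ft_force: [3.5, 2.2, 4.1]
finger_gap: 0.323
[ 0.5766 -0.1167  0.0293] [-3.9 -4.1 -1.4] [ 0.28 -0.59 -0.01]
```

```bash
python3 -m jog '{"twist":[[0,0,0],[0,0,0],[0,0,0],[0,0,0],[0,0,0],[0,0,0],[0,0,0],[0,0,0]],"dp":[[-0.5,0,0],[0,1,0],[0,1,0],[0,1,0],[0,1,0],[0,0,0],[0,0,0],[0,0,0]],"jaw":[220,220,220,220,220,220,220,220]}' 80
python3 - <<'E'
from h import *
T=tool();o=env.observe();print(T[0].round(4),np.round(T[1].inv().apply(o["ft_force"]),1),np.round(o["moment"],2),T[1].as_matrix()[:,1].round(3))
E
```

```text
t: 37.68
tool_pos: [0.5764, -0.1165, 0.0243]
ee_rot: [-0.077, 0.077, -0.703, 0.703]
ft_force: [5.0, 1.1, -0.1]
finger_gap: 0.32
[ 0.5764 -0.1165  0.0243] [-5.1  0.1 -0. ] [ 0.2  -1.06 -0.01] [ 0. -0. -1.]
```

```bash
python3 -m jog '{"twist":[[0,0,0],[0,0,0],[0,0,0],[0,0,0],[0,0,0],[0,0,0],[0,0,0],[0,0,0]],"dp":[[-0.5,0.8,0],[0,0.8,0],[0,0.8,0],[0,0.8,0],[0,0.8,0],[0,0.8,0],[0,0,0],[0,0,0]],"jaw":[220,220,220,220,220,220,220,220]}' 80
python3 - <<'E'
from h import *
T=tool();o=env.observe();print(T[0].round(4),np.round(T[1].inv().apply(o["ft_force"]),1),np.round(o["moment"],2),T[1].as_matrix()[:,1].round(3))
E
```

```text
t: 38.35
tool_pos: [0.577, -0.1164, 0.0226]
ee_rot: [-0.077, 0.077, -0.703, 0.703]
ft_force: [-9.3, 4.3, 25.1]
finger_gap: 0.321
[ 0.577  -0.1164  0.0226] [  8.2 -25.1  -6.2] [0.72 1.5  0.01] [ 0. -0. -1.]
```

```bash
python3 -m jog '{"twist":[[0,0,0],[0,0,0],[0,0,0],[0,0,0],[0,0,0],[0,0,0],[0,0,0],[0,0,0]],"dp":[[0,-3,0],[0,0,0],[0,0,0],[0,0,0],[0,-12,0],[0,-20,0],[0,-20,0],[0,-5,0]],"jaw":[150,80,20,0,0,0,0,100]}' 60
python3 -m jog '{"twist":[[0,0,0],[0,0,0],[0,0,0],[0,0,0],[0,0,0],[0,0,0],[0,0,0],[0,0,0]],"dp":[[0,0,0],[0,0,0],[0,0,0],[0,0,0],[0,10,0],[0,10,0],[0,6,0],[0,3,0]],"jaw":[255,255,255,255,255,255,255,255]}' 60
python3 -m jog '{"twist":[[0,0,0],[0,0,0],[0,0,0],[0,0,0],[0,0,0],[0,0,0],[0,0,0],[0,0,0]],"dp":[[0,1,0],[0,1,0],[0,1,0],[0,1,0],[0,1,0],[0,0,0],[0,0,0],[0,0,0]],"jaw":[255,255,255,255,255,255,255,255]}' 60
python3 - <<'E'
from h import *
T=tool();o=env.observe();print(T[0].round(4),np.round(T[1].inv().apply(o["ft_force"]),1),np.round(o["moment"],2))
s=env.snapshot("side");cv2.imwrite("pics/s21.png",s["img"])
E
```

```text
t: 39.02
tool_pos: [0.5789, -0.1171, 0.084]
ee_rot: [-0.079, 0.076, -0.702, 0.704]
ft_force: [1.1, -0.6, 0.5]
finger_gap: 0.881
t: 39.68
tool_pos: [0.5752, -0.1159, 0.0482]
ee_rot: [0.076, -0.078, 0.703, -0.702]
ft_force: [-0.1, -0.3, -0.5]
finger_gap: -0.003
t: 40.35
tool_pos: [0.5769, -0.1164, 0.0461]
ee_rot: [-0.077, 0.077, -0.703, 0.703]
ft_force: [0.1, 0.1, 0.6]
finger_gap: 0.0
[ 0.5769 -0.1164  0.0461] [-0.1 -0.6 -0.1] [-0.04 -0.01 -0.02]
```

```bash
python3 -m jog '{"twist":[[0,0,0],[0,0,0],[0,0,0],[0,0,0],[0,0,0],[0,0,0],[0,0,0],[0,0,0]],"dp":[[0,1,0],[0,1,0],[0,1,0],[0,1,0],[0,0.5,0],[0,0,0],[0,0,0],[0,0,0]],"jaw":[255,255,255,255,255,255,255,255]}' 60
python3 - <<'E'
from h import *
T=tool();o=env.observe();print(T[0].round(4),np.round(T[1].inv().apply(o["ft_force"]),1),np.round(o["moment"],2))
E
```

```text
t: 41.07
tool_pos: [0.5774, -0.1165, 0.0434]
ee_rot: [-0.078, 0.077, -0.703, 0.703]
ft_force: [-6.1, 2.1, 15.1]
finger_gap: -0.002
[ 0.5774 -0.1165  0.0434] [  5.5 -15.1  -3.4] [0.41 1.17 0.06]
```

```bash
python3 -m jog '{"twist":[[0,0,0],[0,0,0],[0,0,0],[0,0,0],[0,0,0],[0,0,0],[0,0,0],[0,0,0]],"dp":[[0,0.6,0],[0,0.6,0],[0,0.6,0],[0,0,0],[0,0,0],[0,0,0],[0,0,0],[0,0,0]],"jaw":[255,255,255,255,255,255,255,255]}' 60
python3 -m jog '{"twist":[[0,0,0],[0,0,0],[0,0,0],[0,0,0],[0,0,0],[0,0,0],[0,0,0],[0,0,0]],"dp":[[0,-15,0],[0,0,-22],[0,0,-23],[0,15,0],[0,20,0],[0,5,0],[0,1,0],[0,0,0]],"jaw":[255,255,255,255,255,255,255,255]}' 60
python3 - <<'E'
from h import *
T=tool();o=env.observe();print(T[0].round(4),np.round(T[1].inv().apply(o["ft_force"]),1),np.round(o["moment"],2))
E
```

```text
t: 41.73
tool_pos: [0.5774, -0.1165, 0.0434]
ee_rot: [-0.078, 0.077, -0.703, 0.703]
ft_force: [-14.7, 3.4, 28.5]
finger_gap: -0.002
t: 42.4
tool_pos: [0.5672, -0.0718, 0.0154]
ee_rot: [0.077, -0.077, 0.703, -0.702]
ft_force: [-8.1, 4.8, 17.3]
finger_gap: 0.002
[ 0.5672 -0.0718  0.0154] [  6.9 -17.2  -6.5] [0.89 1.38 0.02]
```

```bash
python3 -m jog '{"twist":[[0,0,0],[0,0,0],[0,0,0],[0,0,0],[0,0,0],[0,0,0],[0,0,0],[0,0,0]],"dp":[[0,-38,0],[0,0,30],[0,0,30],[0,0,30],[0,25,0],[0,10,0],[0,3,0],[0,0,0]],"jaw":[255,255,255,255,255,255,255,255]}' 60
python3 -m jog '{"twist":[[0,0,0],[0,0,0],[0,0,0],[0,0,0],[0,0,0],[0,0,0],[0,0,0],[0,0,0]],"dp":[[0,-38,0],[-22,0,-22],[-23,0,-23],[0,25,0],[0,10,0],[0,3,0],[0,0,0],[0,0,0]],"jaw":[255,255,255,255,255,255,255,255]}' 60
python3 -m jog '{"twist":[[0,0,0],[0,0,0],[0,0,0],[0,0,0],[0,0,0],[0,0,0],[0,0,0],[0,0,0]],"dp":[[0,-38,0],[30,0,0],[30,0,0],[30,0,0],[0,25,0],[0,10,0],[0,3,0],[0,0,0]],"jaw":[255,255,255,255,255,255,255,255]}' 60
```

```text
t: 43.07
tool_pos: [0.5865, -0.1619, 0.0154]
ee_rot: [-0.077, 0.077, -0.702, 0.704]
ft_force: [-7.8, -7.1, 15.5]
finger_gap: 0.002
t: 43.73
tool_pos: [0.6205, -0.1042, 0.0154]
ee_rot: [0.077, -0.078, 0.704, -0.702]
ft_force: [-6.5, 11.7, 20.2]
finger_gap: 0.003
t: 44.4
tool_pos: [0.5297, -0.1264, 0.0152]
ee_rot: [0.075, -0.08, 0.703, -0.702]
ft_force: [-26.6, 2.6, 38.9]
finger_gap: 0.004
```

Lid is level on all sides (15.2-15.4 mm). It sits 5.5 mm above the blank's top, exactly the nominal 45 − 39.5 mm. Now retreat and take a last look.

```bash
python3 -m jog '{"twist":[[0,0,0],[0,0,0],[0,0,0],[0,0,0],[0,0,0],[0,0,0],[0,0,0],[0,0,0]],"dp":[[0,-30,0],[0,-35,0],[25,-35,0],[30,-20,0],[30,0,0],[0,0,0],[0,0,0],[0,0,0]],"jaw":[255,255,255,255,255,255,255,255]}' 60
python3 - <<'E'
from h import *
s=env.snapshot("side");w=env.snapshot("top");o=env.observe();print(o["t"],np.round(o["tool_pos"],3),np.round(o["ft_force"],1))
cv2.imwrite("pics/fin.png",np.hstack([cv2.resize(s["img"][100:350,130:370],(400,416)),cv2.resize(w["img"][90:310,90:340],(400,416))]))
E
```

```text
t: 45.07
tool_pos: [0.4505, -0.1442, 0.1317]
ee_rot: [0.077, -0.077, 0.703, -0.703]
ft_force: [0.9, 0.7, -0.2]
finger_gap: 0.004
45.1667 [ 0.451 -0.144  0.132] [ 0.6  1.2 -1.1]
```

View pics/fin.png

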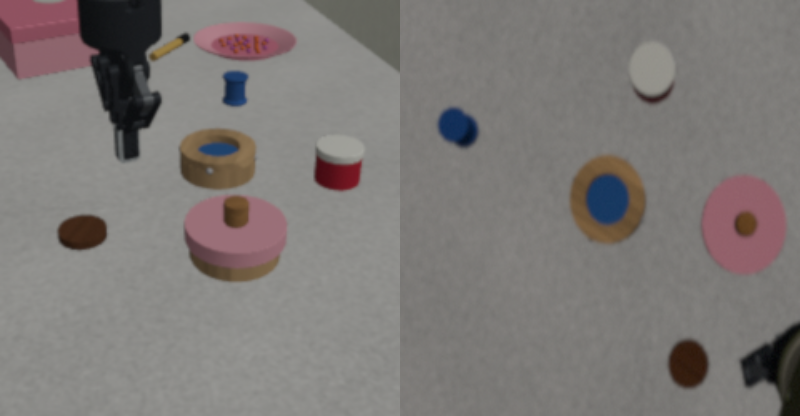

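The last view shows the lid level on the square mould at about (236,235) in the side crop. The round blank, jar and spool are where they were, and the arm is clear.

```bash
python3 -c "
from plant import env
print(env.job_done())"
```

```text
the job is handed in; nothing more can be done
None
```

The square blank is in the square mould's recess and the lid is pressed down over it. I handed the job in at about 45 s. No verdict was reported.

**Blank:** I felt for the recess with light contact, shifting 1.4 mm along the tool's x before the blank went in. I then pressed it with shut fingers at the centre and four offset points. All read the same height, 9.8–9.9 mm, so it lies flat and on firm support.

**Lid:** It went past the sprung balls, then I pressed the knob to about 28 N. Touches at four sides of the top plate read 15.2–15.4 mm, so it is level. The plate sits about 5.5 mm above the blank's top, matching the nominal figure.

**Last view:** The lid is level, the round blank, bead jar and spool look undisturbed, and the arm is clear.

**What disagreed or went wrong:**
- **Rim touch:** one touch beside the recess read level with the blank, not 0.5 mm higher as expected. I took that to be the insert's surface; I did not confirm it.
- **Fingertips:** the shut tips stood about 30 mm behind the reported TCP, not at it. My first grasp attempts closed above the blank without gripping it.
- **Force margin:** the hardest presses were about 39 N upward with a 27 N sideways reading, one on the blank and one on the lid plate. That is about 47 N in total, made with the fingertips. If the 40 N limit counts the fingers, those two presses would exceed it.

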